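# Fill the mill-room transport box

## Task

Get the transport box ready for the mill room: with the long-handled scoop, gather all the white grinding balls from the blue tray under the low clear shelf and tip them into the wide compartment of the grey box, without striking the shelf and without touching a ball with the gripper. Lay the scoop back flat on its dark mat, and pack all the containers (jars, tin, carton) standing upright in a row in the box's narrow lane. Leave the tip box, flask and beaker where they are.

Things in the scene. Friction and masses are not known exactly. Their poses are not given: they have to be found in the camera images.
- tray: Blue tray fixed to the bench, origin on the bench. Floor 112 (x) by 136 mm (y from -67 to +69), 2 mm thick; side walls 24 mm high, inner faces at x = -52 and +52 mm; back wall 34 mm high, inner face at y = +65 mm. The -y side is open without a lip: a scoop enters along +y. The balls lie on its floor; pushed against the back wall they ride up onto a scoop.
- shelf: Low shelf fixed over the tray, same origin and axes. Clear board, underside 100, top 108 mm above the bench, over x -102 to +102 and y -70 to +100 mm; yellow front edge at y = -70; white side panels 10 mm thick at x = -97 and +97; three bottles on it at y = +72, up to 203 mm high. Must not be struck.
- box: Grey open box fixed to the bench, 168 mm (its x) by 208 mm (its y), 44 mm high, floor and walls 4 mm, origin at the centre of its underside, z up. A divider at x = +20 to +24 mm parts the wide ball compartment (towards -x) from the narrow lane (towards +x).
- box_balls (a point): Centre of the ball compartment's floor, at (-30, 0, 4) mm in the box's frame, same axes as the box; the compartment is 100 mm (x) by 200 mm (y) inside, 40 mm deep.
- box_lane (a point): Centre of the narrow lane's floor, at (52, 0, 4) mm in the box's frame, same axes as the box; the lane is 56 mm (x) by 200 mm (y) inside, 40 mm deep. The four containers together take 186 mm of its length.
- mat: Dark grey mat fixed to the bench, 130 mm (its x) by 310 mm (its y), 2 mm thick, origin at the centre of its underside, z up. The scoop starts on it with its blade towards the mat's +y.
- scoop: Scoop, 250 g, balances at the grip. Origin under the blade's centre, +x to the lip, z up. Blade x -45 to +45, 92 mm wide; 2 mm floor, its front 22 mm rising from the lip to a 1.3 mm step (holds balls until tipped some 30 degrees); sides to z = 26 for x below +12; back to z = 40. Handle 14 mm wide, axis at z = 33; grip (x -190 to -120) 28 mm tall. Steel tail block x -250 to -228, z 0 to 40.
- scoop_grip (a point): Point on the axis of the scoop's handle, at (-155, 0, 33) mm in its frame, 200 mm behind the lip; a good place to grip, with the fingers closing along the scoop's y. Gripped here, the hand stays clear of the shelf's edge with the lip at the tray's back wall.
- scoop_lip (a point): Middle of the blade's front edge underside, at (45, 0, 0) mm in the scoop's frame.
- scoop_tail (a point): Underside of the steel block at the handle's end, at (-239, 0, 0) mm in the scoop's frame.
- ball1: White grinding ball, 27 mm across, 16 g, origin at its centre; may be absent. It starts to roll on a slope of about 4 degrees; smooth and slippery.
- ball2: White grinding ball, 27 mm across, 16 g, origin at its centre; may be absent. It starts to roll on a slope of about 4 degrees; smooth and slippery.
- ball3: White grinding ball, 27 mm across, 16 g, origin at its centre; may be absent. It starts to roll on a slope of about 4 degrees; smooth and slippery.
- ball4: White grinding ball, 27 mm across, 16 g, origin at its centre; may be absent. It starts to roll on a slope of about 4 degrees; smooth and slippery.
- ball5: White grinding ball, 27 mm across, 16 g, origin at its centre; may be absent. It starts to roll on a slope of about 4 degrees; smooth and slippery.
- jar_amber: Amber-brown jar with a white cap: body 50 mm across, 58 mm high; cap 44 mm across, up to 82 mm high; 200 g (may vary by a fifth); origin at the centre of its underside, z up, bottom-heavy; may be absent. Starts upright on the bench.
- jar_white: White jar with a blue cap: body 46 mm across, 56 mm high; cap 40 mm across, up to 80 mm high; 160 g (may vary by a fifth); origin at the centre of its underside, z up, bottom-heavy; may be absent. Starts upright on the bench.
- tin: Aluminium tin with a red band, a cylinder 44 mm across and 78 mm high; 180 g (may vary by a fifth); origin at the centre of its underside, z up, bottom-heavy; may be absent. Starts upright on the bench.
- carton: Yellow carton with a green band, rigid, 46 by 46 mm and 78 mm high, faces square to its x and y; 120 g (may vary by a fifth); origin at the centre of its underside, z up, bottom-heavy; may be absent. Starts upright on the bench.
- tip_box: Green box with a clear lid, 70 (x) by 90 (y) mm, 55 mm high, bystander; origin at the centre of its underside, z up. Not to be disturbed.
- flask: Amber flask with a slim neck, 76 mm across, 165 mm high, bystander; origin at the centre of its underside, z up. Not to be disturbed.
- beaker: Clear open beaker, 68 mm across, 75 mm high, bystander; origin at the centre of its underside, z up. Not to be disturbed.

How it is judged:
By the outcome, as a careful person would: the job done as asked, in the order asked, and still so for the second after the job is handed in, with the robot touching nothing.
Of ball1, ball2, ball3, ball4, ball5 only 3 to 5 are there at a start; the rules pass over those that are not, and their reading is None.
Of jar_amber, jar_white, tin, carton only 3 to 4 are there at a start; the rules pass over those that are not, and their reading is None.
At some moment in a run one of jar_amber, jar_white, tin, carton may be knocked a few centimetres aside while the robot is not near it.
It also fails if it takes over 192 s, if anything falls off the work surface, if the arm or the gripper's body presses on something with over 40 N, if the wrist force passes 120 N, or if a joint passes its speed limit or range.

## Robot

A 6-joint arm with a two-finger parallel gripper is mounted at the origin on the work surface. World frame = base frame: x ahead of the robot, y to its left, z up, the work surface at z = 0. Lengths are in mm, angles in rad, forces in N, time in s.
With the tool pointing down it reaches from about 375 to 975 mm from the base axis. Payload 3.8 kg.
Tool frame: the origin (TCP) lies on the centre line of the jaws, within the pads' length; the fingertips stand 19 mm ahead of it and the grasp point (between the pads) is the TCP; y points along the fingers, z is the direction in which the jaws open and shut, and the axes are right-handed (so a half turn about y gives the same grasp; the last joint's range is limited). The gripper opens to 88 mm and grips with 3 to 60 N. Pads are 18 mm wide; open, the fingers measure 123 mm over their backs; the gripper's body (75 mm by 187 mm) begins 45 mm behind the grasp point.
Start: joints at [-1.152, 0.264, 1.604, -0, 1.274, -0.037], TCP at [297.116, -606.086, 257.706] pointing down, gripper open.
Joint ranges: [-2.63, 2.63], [-0.94, 2.18], [0.31, 2.57], [-1.31, 4.45], [0, 2.66], [-2.55, 2.55]. Speed limits (rad/s): [2.57, 2.57, 3.14, 3.14, 3.14, 3.14].

## Interface

Orientations are given as a unit quaternion [w, x, y, z].
In Python, from rig import bot gives the robot as it stands.
- The arm moves only by the shell command python3 -m pendant 'ROWS' [FORCE]. ROWS is JSON, a list of rows, each a list of 7 numbers: the shift along the world's x, y, z in m, then the turn, a rotation vector about the world's x, y, z in rad, then the finger opening in m, from 0 to 0.0881. A call has 1 to 5 rows; each row is the pose to reach, as a shift and turn from the pose commanded when the call began; what a row does not reach only later rows make up. A row lasts 1/8 s, in which the tool goes at most 62.5 mm and 10.7 degrees, less where a joint would pass 70% of its speed; a pose out of reach is approached as far as the arm can. A call with a gripper value outside its range is refused whole. The fingers move at their own pace and stop on an object; FORCE is the grip in N (left out, the last holds). Time passes only in rows, so rows that repeat a pose let the fingers close. It gives the time, the measured TCP pose, the force and the opening at its end, in the units of the state.
- bot.get_obs(): the state, without advancing time (a new reading comes with each control period).
- bot.read_camera(name): name is "scene" or "top" or "wrist"; returns (picture, depth): 384x512x3 uint8, red, green, blue; 384x512 float32, mm along the optical axis (not along the pixel's ray), 0 where there is no reading.
- bot.camera_info(name): a dict with "fx", "fy", "cx", "cy" (pixels), "R" (3x3) and "t" (3): a world point X has camera coordinates R X + t. Camera axes: x right, y down, z forward; pixel columns grow to the right and rows downward; lengths in mm; the calibration is good to about 2 mm. A picture is of the moment at which its call begins: read the wrist's pose just before it. camera_info takes no time and is no camera call; for the wrist camera it gives the pose at the moment of the call.
- bot.hand_in(): hands the job in, once; it reports no verdict.
The state is a dict: "time": time; "q": joint angles; "qd": joint speeds; "joint_efforts": joint torques, N m; "tcp_pos": TCP position; "tool_rot": TCP orientation; "wrist_force": force on the tool from outside, world axes, zero at the start; "moment": the same for the moment, N m; "finger_gap": opening from 0.0 (shut) to 1.0 (fully open).
Only numpy, scipy, OpenCV 4.12 (cv2) and the standard library are available. Lean on these libraries where they do the work, as an engineer would, in place of code of your own. Each camera call takes 0.05 s, during which the arm holds its last target.

## Working session

There is one attempt and no reset: what is moved stays moved. The work goes in short steps, Python scripts to look and compute and a shell command to move; the robot and the scene stay as the last step left them, time stands still between calls to the robot, and variables do not carry over. Pictures are saved under pics/ and viewed, and the job is handed in when it is done.

I'll start by looking at the state and the cameras.

```bash
ls; mkdir -p pics; python3 - <<'E'
from rig import bot
import cv2,numpy as np
print(bot.get_obs())
for n in ("scene","top"):
    im,d=bot.read_camera(n)
    cv2.imwrite(f"pics/{n}0.png",im[:,:,::-1]); np.savez(f"pics/{n}0.npz",im=im,d=d)
    c=bot.camera_info(n); print(n,{k:np.round(v,4).tolist() for k,v in c.items()})
E
```

```text
pics
{'time': 0.0, 'q': array([-1.15187552e+00,  2.64722818e-01,  1.60537086e+00, -1.19737975e-05,
        1.27367717e+00, -3.68749537e-02]), 'qd': array([ 0.00013546, -0.00168879, -0.00114334,  0.001159  ,  0.00026426,
       -0.0003745 ]), 'joint_efforts': array([-6.95660256e-04, -5.02108991e+01, -3.56881499e+01,  7.27713341e-02,
        2.93180358e-02, -1.94149748e-04]), 'tcp_pos': array([ 296.85967158, -605.47857554,  256.41008498]), 'tool_rot': array([ 0.15960775, -0.15990812,  0.6895781 , -0.68806744]), 'wrist_force': array([0.98953892, 0.36198977, 0.35070056]), 'moment': array([ 0.03612044,  0.03381971, -0.01405691]), 'finger_gap': 1.0017348707418894}
scene {'fx': 358.9808, 'fy': 358.9808, 'cx': 250.5412, 'cy': 195.2493, 'R': [[0.8052, 0.5929, -0.0106], [0.3554, -0.4967, -0.7918], [-0.4747, 0.6338, -0.6107]], 't': [-511.0255, -167.9215, 1240.6396]}
top {'fx': 413.4216, 'fy': 413.4216, 'cx': 247.4756, 'cy': 191.8044, 'R': [[0.0085, -0.9999, 0.0147], [-0.9869, -0.0107, -0.1611], [0.1613, -0.0132, -0.9868]], 't': [10.2363, 621.611, 923.9278]}
```

View pics/scene0.png

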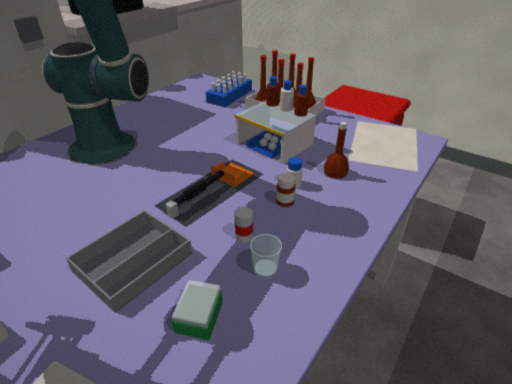

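View pics/top0.png

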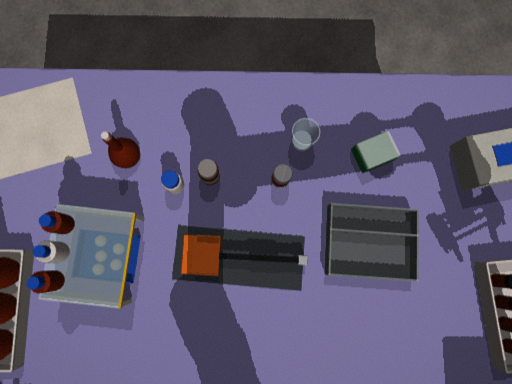

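```bash
python3 - <<'E'
import cv2,numpy as np
t=cv2.imread("pics/top0.png");s=cv2.imread("pics/scene0.png")
cv2.imwrite("pics/t_a.png",cv2.resize(t[190:320,20:150],None,fx=4.5,fy=4.5,interpolation=cv2.INTER_CUBIC))
cv2.imwrite("pics/t_b.png",cv2.resize(t[110:300,150:430],None,fx=2.8,fy=2.8,interpolation=cv2.INTER_CUBIC))
cv2.imwrite("pics/s_a.png",cv2.resize(s[70:290,150:370],None,fx=2.7,fy=2.7,interpolation=cv2.INTER_CUBIC))
E
```

```text
(no output)
```

View pics/t_a.png

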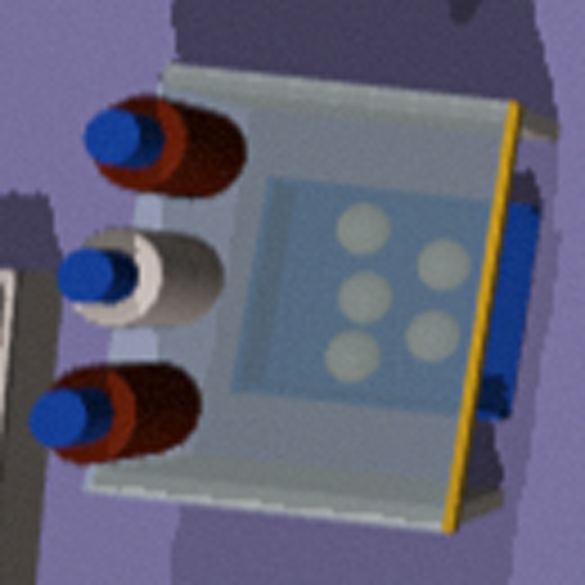

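View pics/t_b.png

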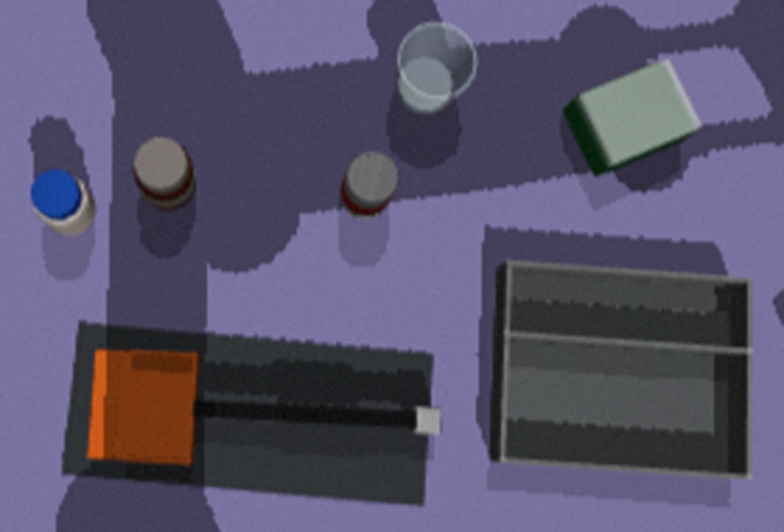

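View pics/s_a.png

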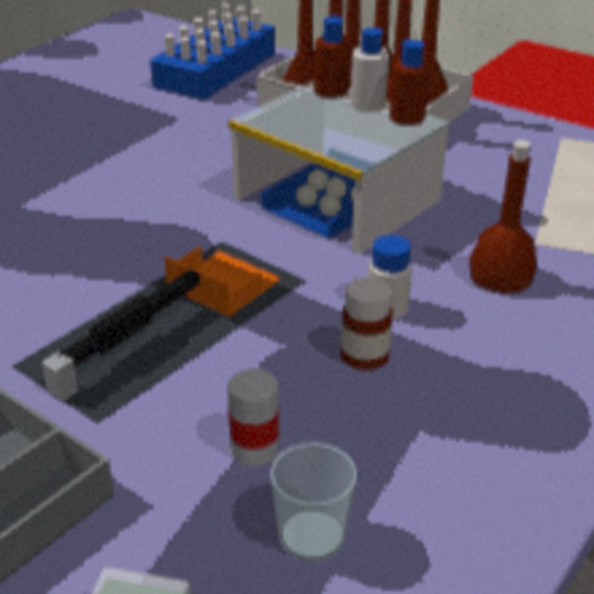

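```bash
cat > h.py <<'E'
import numpy as np,cv2
from rig import bot
def cam(n):
    c=bot.camera_info(n); return c
def cloud(c,d):
    v,u=np.mgrid[0:d.shape[0],0:d.shape[1]]
    P=np.stack([(u-c['cx'])/c['fx']*d,(v-c['cy'])/c['fy']*d,d],-1)
    return (P-np.array(c['t']))@np.array(c['R'])   # R^T (P-t)
def ray(c,uv,z):
    uv=np.atleast_2d(np.asarray(uv,float)); R=np.array(c['R']);t=np.array(c['t'])
    dirs=np.stack([(uv[:,0]-c['cx'])/c['fx'],(uv[:,1]-c['cy'])/c['fy'],np.ones(len(uv))],-1)@R
    C=-R.T@t; s=(z-C[2])/dirs[:,2]; return C+dirs*s[:,None]
def proj(c,X):
    X=np.atleast_2d(X); p=X@np.array(c['R']).T+np.array(c['t'])
    return np.stack([c['fx']*p[:,0]/p[:,2]+c['cx'],c['fy']*p[:,1]/p[:,2]+c['cy']],-1)
def shot(n,tag):
    c=bot.camera_info(n); im,d=bot.read_camera(n)
    cv2.imwrite(f"pics/{tag}.png",im[:,:,::-1]); np.savez(f"pics/{tag}.npz",im=im,d=d,**{k:np.array(v) for k,v in c.items()})
    return c,im,d
E
python3 - <<'E'
from h import *
z=np.load("pics/top0.npz");im,d=z['im'],z['d'];c=cam('top')
print("cam",-np.array(c['R']).T@c['t'])
W=cloud(c,d); 
print("bench z", np.percentile(W[300:340,300:400,2],[5,50,95]))
np.set_printoptions(precision=1,suppress=True)
hsv=cv2.cvtColor(im,cv2.COLOR_RGB2HSV)
# box rim
def rect(m,name):
    P=W[m][:,:2].astype(np.float32); r=cv2.minAreaRect(P); print(name,m.sum(),r, P.mean(0)); return r
m=np.zeros(d.shape,bool); m[195:290,320:425]=1
rect(m&(W[...,2]>36)&(W[...,2]<55)&(d>0),'box')
# mat
g=(hsv[...,1]<70)&(hsv[...,2]<75)
Z=np.abs(W[...,2])
m=np.zeros(d.shape,bool); m[215:300,165:315]=1
o=((hsv[...,0]<15)&(hsv[...,1]>180)&(hsv[...,2]>80))&m
rect(o,'orange'); print('z pct orange',np.percentile(W[o][:,2],[2,20,50,80,98]))
tl=m&(W[...,2]>33)&(hsv[...,2]>120)&(hsv[...,1]<60); rect(tl,'tail')
ha=m&(W[...,2]>25)&(hsv[...,2]<60)&~o; rect(ha,'handle')
# yellow
y=(hsv[...,0]>18)&(hsv[...,0]<32)&(hsv[...,1]>180)&(hsv[...,2]>100); y[:,200:]=0
v,u=np.nonzero(y); print('yellow z',np.percentile(W[y][:,2],[5,50,95])); rr=cv2.minAreaRect(np.stack([u,v],-1).astype(np.float32)); print(rr)
P=ray(c,np.stack([u,v],-1),108)[:,:2]; print(cv2.minAreaRect(P.astype(np.float32)))
cv2.imwrite('pics/m0.png',((o*80)+(tl*250)+(ha*160)+(y*200)).astype(np.uint8))
# containers: clusters of height 70..90
for nm,(u0,u1,v0,v1) in dict(jw=(155,190,160,200),ja=(192,225,150,190),tin=(268,298,155,195)).items():
    m=np.zeros(d.shape,bool); m[v0:v1,u0:u1]=1; m&=(W[...,2]>72)
    P=W[m][:,:2].astype(np.float32); print(nm,m.sum(),np.median(W[m][:,2]),cv2.minEnclosingCircle(P),P.mean(0))
E
```

```text
cam [ 464.35866982   29.06963885 1011.76749052]
bench z [-2.59913171  0.40110207  3.39712089]
box 934 ((509.51068115234375, -280.1994323730469), (210.91952514648438, 168.49961853027344), 86.50901794433594) [ 514. -288.]
orange 1446 ((473.66204833984375, 100.28981018066406), (143.1013946533203, 93.11279296875), 87.56891632080078) [474.8 126.4]
z pct orange [ 0.9  3.1  4.7  6.8 42.9]
tail 78 ((464.337646484375, -47.573280334472656), (20.6640682220459, 153.27354431152344), 0.7104707956314087) [ 464.8 -112. ]
handle 511 ((454.11370849609375, -9.685714721679688), (50.49353790283203, 185.8390350341797), 0.6322238445281982) [469.4 -10.1]
yellow z [106.4 109.2 111.4]
((126.67115783691406, 260.02667236328125), (2.3354454040527344, 95.18865966796875), 8.857958793640137)
((462.5993957519531, 275.0683898925781), (5.02911901473999, 200.58009338378906), 84.158447265625)
jw 251 80.20395035479112 ((562.6134643554688, 118.9581527709961), 133.16896057128906) [640.  190.5]
ja 295 82.54076995571108 ((577.951171875, 73.24532318115234), 121.88013458251953) [666.7 108.3]
tin 280 78.16700480490903 ((573.57177734375, -20.274627685546875), 119.84317016601562) [657.4 -61.7]
```

View pics/m0.png

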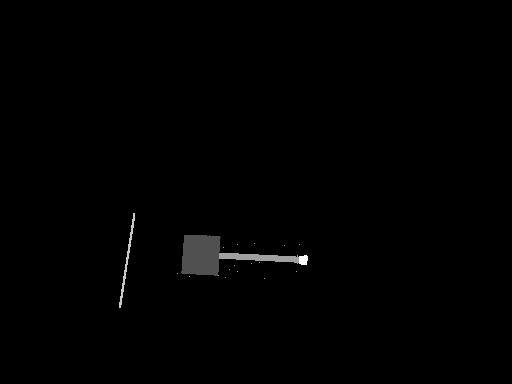

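```bash
python3 - <<'E'
from h import *
z=np.load("pics/top0.npz");im,d=z['im'],z['d'];c=cam('top')
W=cloud(c,d); H=W[...,2]; ok=d>0
np.set_printoptions(precision=1,suppress=True)
hsv=cv2.cvtColor(im,cv2.COLOR_RGB2HSV)
def big(m):
    n,l,s,_=cv2.connectedComponentsWithStats(m.astype(np.uint8)); return l==1+np.argmax(s[1:,4])
def roi(a,b,e,f):
    m=np.zeros(d.shape,bool); m[e:f,a:b]=1; return m&ok
def px(m): v,u=np.nonzero(m); return np.stack([u,v],-1)
def rect(P): 
    r=cv2.minAreaRect(P[:,:2].astype(np.float32)); return r
# containers via rays onto cap plane
for nm,b,h in (("jw",(155,190,160,200),80),("ja",(192,225,150,190),82),("tin",(268,298,155,195),78)):
    m=big(roi(*b)&(H>h-7)&(H<h+8)); P=ray(c,px(m),h); print(nm,m.sum(),cv2.minEnclosingCircle(P[:,:2].astype(np.float32)),P.mean(0))
m=big(roi(320,425,195,290)&(H>30)&(H<56)); P=ray(c,px(m),44); print('box',rect(P))
m=roi(170,230,225,285)
o=big((hsv[...,0]<15)&(hsv[...,1]>180)&(hsv[...,2]>60)&m); P=ray(c,px(o&(H<14)),2);print('blade floor',rect(P),P.mean(0))
P=ray(c,px(o&(H>30)),40);print('back',rect(P),P.mean(0))
m=roi(215,295,245,270);t=m&(H>27)&(hsv[...,2]<70);t=big(t);P=ray(c,px(t),40);print('handle',t.sum(),rect(P));print(cv2.fitLine(P[:,:2].astype(np.float32),cv2.DIST_HUBER,0,.01,.01).ravel(), P[:,1].min(),P[:,1].max())
m=roi(290,312,250,272);t=big(m&(H>30)&(hsv[...,2]>110));P=ray(c,px(t),40);print('tail',t.sum(),rect(P),P.mean(0))
# mat
m=roi(165,315,215,300)|(np.zeros(d.shape,bool))
g=(hsv[...,1]<90)&(hsv[...,2]<75)&roi(165,315,215,300)
g=g|o; g=big(g); P=ray(c,px(g),2);print('mat',rect(P))
# tray: blue region in front of yellow edge
b=(hsv[...,0]>105)&(hsv[...,0]<125)&(hsv[...,1]>200)&roi(120,150,220,290); b=big(b); print('tray front px',px(b).min(0),px(b).max(0)); P=ray(c,px(b),2); print(rect(P),P[:,1].min())
for nm,b_ in (("flask",(85,145,120,170)),("beaker",(288,325,115,152)),("tipbox",(350,402,130,172))):
    m=roi(*b_)&(H>15); m=big(m); P=W[m]; print(nm,P.min(0),P.max(0),P.mean(0))
print('shelf zone heights', H[230:275:8,60:130:6])
E
```

```text
jw 241 ((645.9736328125, 195.8750762939453), 20.32147979736328) [646.  195.9  80. ]
ja 284 ((671.2884521484375, 109.94583129882812), 21.908966064453125) [671.3 110.1  82. ]
tin 276 ((662.1893310546875, -63.917701721191406), 21.944265365600586) [662.2 -64.   78. ]
box ((509.3496398925781, -278.3074951171875), (211.2895050048828, 168.07432556152344), 86.57646179199219)
blade floor ((474.5219421386719, 129.18911743164062), (85.1595230102539, 93.36578369140625), 87.49646759033203) [475.  129.5   2. ]
back ((474.9029541015625, 106.90789794921875), (54.81605529785156, 89.65817260742188), 85.57853698730469) [472.5  85.4  40. ]
handle 465 ((469.966552734375, -6.179779052734375), (175.0041961669922, 14.105173110961914), 87.58753204345703)
[  0.    1.  469.9  -6.4] -93.44104808141614 81.04487131877858
tail 81 ((465.11456298828125, -114.33243560791016), (18.65536117553711, 20.93015480041504), 89.33201599121094) [ 464.8 -113.7   40. ]
mat ((469.94000244140625, 35.62306213378906), (309.314453125, 131.54124450683594), 85.70167541503906)
tray front px [126 236] [139 282]
((463.36297607421875, 290.0
[... 162 characters left out ...]
aker [ 731.  -151.2   15.2] [797.6 -87.   78.9] [ 769.9 -122.    52.5]
tipbox [ 681.1 -349.1   15. ] [ 773.7 -243.1   62.3] [ 724.8 -291.1   51.3]
shelf zone heights [[ 162.6  137.8  109.4  108.1  108.8  108.8  108.1  109.4  108.   110.3
   108.3  109.9]
 [ 109.5  110.6  109.6  110.   105.   107.1  109.5  108.   106.1  107.4
   108.3  108.9]
 [ 153.   122.1  107.9  105.   107.8  108.5  108.7  108.9  108.4  109.7
   107.4  109.4]
 [ 153.4  126.4  107.6  109.4  104.4  106.9  107.2  105.9  107.8  109.3
   106.2  110.2]
 [ 110.5  106.   107.1  106.6  108.6  108.7  105.9  109.8  108.6  107.2
   107.1  110.3]
 [ 107.9 1011.8  109.7  109.7  110.9  108.1  112.3  104.8  107.8  105.6
   108.8  108.3]]
```

```bash
python3 - <<'E'
from h import *
np.set_printoptions(precision=1,suppress=True)
z=np.load("pics/top0.npz");im=z['im'];c=cam('top')
hsv=cv2.cvtColor(im,cv2.COLOR_RGB2HSV)
a=im[200:312,40:150].astype(int)
m=(hsv[...,0]>95)&(hsv[...,0]<118)&(hsv[...,1]>95); m[:,:60]=0;m[:,150:]=0;m[:205]=0;m[310:]=0
cv2.imwrite('pics/m1.png',cv2.resize((m[190:320,20:150]*255).astype(np.uint8),None,fx=4,fy=4,interpolation=0))
# edges, sub-pixel by gradients along rows/cols
g=cv2.GaussianBlur(im,(0,0),.8).astype(float)
s=g[...,2]-g[...,0]
print(s[250,70:145].round(0))
print(s[225:300,110].round(0))
# balls
b=(hsv[...,1]<75)&(hsv[...,2]>120); b[:,:90]=0;b[:,125:]=0;b[:228]=0;b[282:]=0
n,l,st,ce=cv2.connectedComponentsWithStats(b.astype(np.uint8))
yaw=np.radians(-5.8);o=np.array([469.5,345])
for i in range(1,n):
    if st[i,4]>20:
        P=ray(c,ce[i],15.5)[0]; dlt=P[:2]-o; R=np.array([[np.cos(yaw),np.sin(yaw)],[-np.sin(yaw),np.cos(yaw)]]); print(st[i,4],ce[i],P,'local',R@dlt)
E
```

```text
[  17.   21.   20.   21.   22.   29.   38.   39.   37.   35.   34.   35.
   38.   42.   44.   45.   44.   44.   45.   45.   45.   45.   44.   45.
   45.   45.   43.   41.   36.   30.   26.   25.   27.   33.   37.   42.
   44.   45.   44.   44.   45.   43.   34.   17.    7.    6.    6.    6.
    6.    7.    7.    8.    9.   17.   33.   39.   -1.  -89. -138. -109.
  -21.   71.  108.  110.  110.  109.  107.   93.   61.   38.   32.   32.
   33.   35.   36.]
[21. 21. 20. 20. 21. 21. 24. 32. 40. 42. 44. 44. 44. 44. 45. 45. 44. 44.
 45. 45. 45. 45. 45. 45. 45. 45. 45. 44. 45. 44. 43. 44. 43. 43. 43. 41.
 37. 30. 24. 22. 23. 27. 32. 38. 42. 44. 44. 46. 45. 45. 45. 46. 44. 45.
 43. 41. 32. 24. 22. 23. 22. 22. 22. 23. 23. 22. 22. 23. 23. 23. 20. 15.
 11. 10. 10.]
163 [109.4 230. ] [531.  345.6  15.5] local [61.1  6.8]
124 [100.2 240.4] [505.9 365.9  15.5] local [34.1 24.5]
125 [118.  248.5] [487.3 322.4  15.5] local [ 20.  -20.7]
265 [ 99.2 262.4] [454.2 364.7  15.5] local [-17.2  18.1]
123 [115.6 264.3] [450.1 325.8  15.5] local [-17.3 -21. ]
48 [ 99.2 280.4] [412.7 362.1  15.5] local [-58.2  11.3]
```

View pics/m1.png

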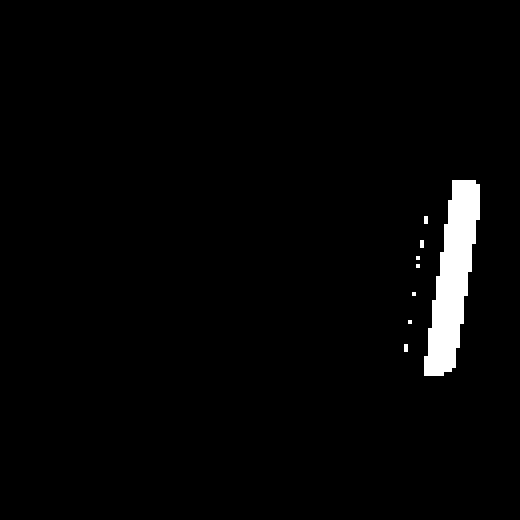

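```bash
cat > tray.py <<'E'
from h import *
np.set_printoptions(precision=2,suppress=True)
def sub(a,thr,idx0):  # first crossing
    for i in range(len(a)-1):
        if (a[i]-thr)*(a[i+1]-thr)<=0 and a[i]!=a[i+1]: return idx0+i+(thr-a[i])/(a[i+1]-a[i])
def line(P):
    v=cv2.fitLine(P[:,:2].astype(np.float32),cv2.DIST_HUBER,0,.01,.01).ravel(); return v
def run(f):
    z=np.load(f);im=z['im'];c=cam('top')
    g=cv2.GaussianBlur(im,(0,0),.8).astype(float); s=g[...,2]-g[...,0]
    fr=[(sub(s[r,132:148],71,132),r) for r in range(242,274)]
    bk=[(sub(s[r,66:82],30,66),r) for r in range(236,272)]
    up=[(q,sub(s[222:240,q],32,222)) for q in range(84,124)]
    dn=[(q,sub(s[272:292,q],33,272)[()] if sub(s[272:292,q],33,272) else None) for q in range(80,118)]
    for nm,L,zz in (('front',fr,2),('back',bk,34),('up',up,24),('dn',dn,24)):
        L=np.array([p for p in L if None not in p],float); P=ray(c,L,zz); v=line(P); print(nm,len(L),'dir',np.degrees(np.arctan2(v[1],v[0]))%180,'pt',v[2:], 'res',np.std((P[:,0]-v[2])*v[1]-(P[:,1]-v[3])*v[0]))
if __name__=='__main__': run('pics/top0.npz')
E
python3 tray.py
```

```text
front 32 dir 174.23462 pt [456.16 281.84] res 3.85888029554511
back 36 dir 174.26317 pt [461.16 418.43] res 0.15310693041620785
up 40 dir 84.19015 pt [526.95 354.21] res 0.16869367578368896
dn 38 dir 83.78992 pt [414.22 352.11] res 5.508711464505695
```

```bash
cat > st.py <<'E'
# usage: st.py x y z jawdeg [pitchdeg]  -> remaining shift & turn to target (tool down)
import sys; from h import *
from scipy.spatial.transform import Rotation as Ro
o=bot.get_obs(); q=o['tool_rot']; R=Ro.from_quat([q[1],q[2],q[3],q[0]]).as_matrix()
print('t %.2f tcp %s jaw %.2f gap %.1f F %s M %s'%(o['time'],np.round(o['tcp_pos'],1),np.degrees(np.arctan2(R[1,2],R[0,2])),o['finger_gap']*88.1,np.round(o['wrist_force'],1),np.round(o['moment'],2)),'tooly',np.round(R[:,1],3),'q',np.round(o['q'],2))
a=list(map(float,sys.argv[1:]))
if len(a)>=4:
    j=np.radians(a[3]); zc=np.array([np.cos(j),np.sin(j),0]); yc=np.array([0,0,-1.])
    if len(a)>4: 
        yc=Ro.from_rotvec(np.radians(a[4])*zc).apply(yc)   # pitch about jaw axis, + = lip (jaw+90) up
    T=np.stack([np.cross(yc,zc),yc,zc],1); print('shift m',np.round((np.array(a[:3])-o['tcp_pos'])/1000,4),'turn',np.round(Ro.from_matrix(T@R.T).as_rotvec(),4))
E
python3 st.py 468.8 -29.8 35 -2.4
```

```text
t 0.10 tcp [ 296.9 -605.5  256.5] jaw -63.89 gap 88.1 F [-1.   0.6 -0.6] M [0.01 0.02 0.06] tooly [-0.001  0.002 -1.   ] q [-1.15  0.26  1.61  0.    1.27 -0.04]
shift m [ 0.1719  0.5757 -0.2215] turn [-0.0012 -0.0017  1.0731]
```

```bash
python3 -m pendant '[[0.017,0.058,0,0,0,0.11,0.088],[0.034,0.116,0,0,0,0.22,0.088],[0.051,0.174,0,0,0,0.33,0.088],[0.068,0.232,0,0,0,0.44,0.088],[0.086,0.288,0,0,0,0.54,0.088]]' 20; python3 st.py 468.8 -29.8 35 -2.4
```

```text
time: 0.72
tcp_pos: [383.1, -316.0, 257.3]
tool_rot: [0.339, -0.339, 0.621, -0.621]
wrist_force: [0.4, -0.3, -0.4]
finger_gap: 1.0
t 0.72 tcp [ 383.1 -316.   257.3] jaw -32.78 gap 88.1 F [ 0.4 -0.3 -0.4] M [-0.08 -0.09 -0.01] tooly [-0.     0.001 -1.   ] q [-0.74 -0.08  1.98  0.    1.24 -0.17]
shift m [ 0.0857  0.2862 -0.2223] turn [-5.000e-04 -4.000e-04  5.302e-01]
```

```bash
python3 -m pendant '[[0.018,0.058,-0.01,0,0,0.11,0.088],[0.036,0.116,-0.03,0,0,0.22,0.088],[0.054,0.174,-0.05,0,0,0.33,0.088],[0.07,0.232,-0.07,0,0,0.44,0.088],[0.0857,0.2862,-0.097,0,0,0.53,0.088]]'; python3 - <<'E'
from h import *
shot('wrist','w1'); shot('top','t1')
E
python3 st.py 468.8 -29.8 35 -2.4
```

```text
time: 1.35
tcp_pos: [468.4, -33.3, 162.2]
tool_rot: [-0.49, 0.489, -0.51, 0.511]
wrist_force: [0.7, -0.9, 0.5]
finger_gap: 0.999
t 1.45 tcp [466.  -30.4 159.1] jaw -2.16 gap 88.2 F [-0.2 -0.8  0.2] M [-0.09 -0.09  0.01] tooly [-0.006  0.002 -1.   ] q [-0.12 -0.04  2.13  0.    1.06 -0.08]
shift m [ 0.0028  0.0006 -0.1241] turn [-0.0023 -0.0056 -0.0041]
```

View pics/w1.png

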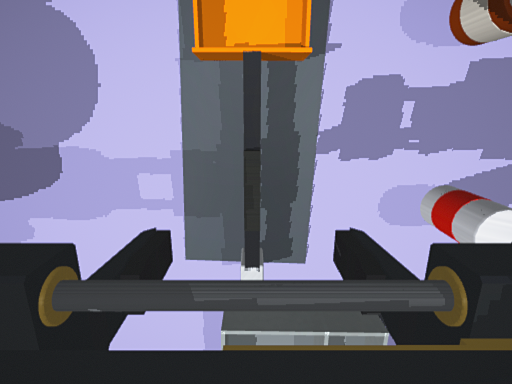

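```bash
python3 -m pendant '[[0,0,-0.04,0,0,0,0.06],[0,0,-0.08,0,0,0,0.05],[0,0,-0.11,0,0,0,0.05],[0,0,-0.124,0,0,0,0.05],[0,0,-0.124,0,0,0,0.05]]'; python3 st.py 468.8 -29.8 35 -2.4; python3 - <<'E'
from h import *
shot('wrist','w2')
E
```

```text
time: 2.08
tcp_pos: [467.2, -35.6, 37.8]
tool_rot: [0.488, -0.489, 0.512, -0.511]
wrist_force: [0.6, -0.1, 0.0]
finger_gap: 0.568
t 2.08 tcp [467.2 -35.6  37.8] jaw -2.62 gap 50.0 F [ 0.6 -0.1  0. ] M [-0.04 -0.07  0.02] tooly [-0.002  0.    -1.   ] q [-0.13  0.13  2.22 -0.    0.79 -0.08]
shift m [ 0.0016  0.0058 -0.0028] turn [-0.0001 -0.002   0.0039]
```

View pics/w2.png

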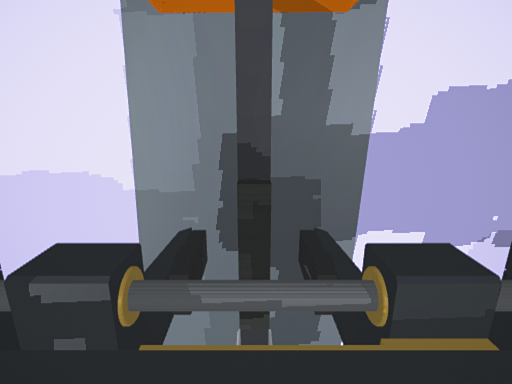

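```bash
python3 -m pendant '[[0,0.002,-0.002,0,0,0,0.05],[0,0.004,-0.002,0,0,0,0.05]]'; python3 st.py 468.8 -29.8 35 -2.4; python3 - <<'E'
from rig import bot
print(bot.get_obs()['tcp_pos'],bot.get_obs()['tcp_pos'])
E
```

```text
time: 2.38
tcp_pos: [468.7, -31.2, 37.3]
tool_rot: [-0.489, 0.488, -0.511, 0.512]
wrist_force: [0.1, 0.3, -0.7]
finger_gap: 0.565
t 2.38 tcp [468.7 -31.2  37.3] jaw -2.59 gap 49.8 F [ 0.1  0.3 -0.7] M [-0.04 -0.07  0.02] tooly [ 0.002 -0.    -1.   ] q [-0.12  0.13  2.22 -0.    0.79 -0.07]
shift m [ 0.0001  0.0014 -0.0023] turn [0.0002 0.002  0.0032]
[468.73121919 -31.23773396  37.32814131] [468.73121919 -31.23773396  37.32814131]
```

```bash
python3 -m pendant '[[0,0.001,-0.002,0,0,0.003,0.04],[0,0.001,-0.002,0,0,0.003,0.02],[0,0.001,-0.002,0,0,0.003,0.0],[0,0.001,-0.002,0,0,0.003,0.0],[0,0.001,-0.002,0,0,0.003,0.0]]' 50; python3 st.py 468.8 -29.8 35 -2.4;python3 -m pendant '[[0,0,0,0,0,0,0],[0,0,0,0,0,0,0]]' 60; python3 st.py
```

```text
time: 3.0
tcp_pos: [467.9, -30.2, 34.3]
tool_rot: [-0.489, 0.489, -0.51, 0.51]
wrist_force: [-0.4, 0.1, -0.0]
finger_gap: 0.154
t 3.00 tcp [467.9 -30.2  34.3] jaw -2.41 gap 13.6 F [-0.4  0.1 -0. ] M [-0.01 -0.11 -0.01] tooly [ 0.  0. -1.] q [-0.12  0.14  2.22  0.    0.78 -0.08]
shift m [0.0009 0.0004 0.0007] turn [-0.0001  0.0001  0.0003]
time: 3.25
tcp_pos: [467.9, -30.2, 34.3]
tool_rot: [-0.489, 0.489, -0.51, 0.51]
wrist_force: [0.6, 0.4, 0.9]
finger_gap: 0.153
t 3.25 tcp [467.9 -30.2  34.3] jaw -2.41 gap 13.5 F [0.6 0.4 0.9] M [ 0.03 -0.12 -0.03] tooly [ 0.  0. -1.] q [-0.12  0.14  2.22  0.    0.78 -0.08]
```

```bash
python3 -m pendant '[[0,0,0.01,0,0,0,0],[0,0,0.02,0,0,0,0],[0,0,0.03,0,0,0,0],[0,0,0.03,0,0,0,0]]'; python3 -m pendant '[[-0.005,0.015,0,0,0,-0.012,0],[-0.01,0.03,0,0,0,-0.024,0],[-0.015,0.045,0,0,0,-0.036,0],[-0.02,0.06,0,0,0,-0.048,0],[-0.0275,0.082,0,0,0,-0.0586,0]]';python3 -m pendant '[[0,0,-0.01,0,0,0,0],[0,0,-0.02,0,0,0,0],[0,0,-0.02,0,0,0,0]]'; python3 st.py 440.4 54.5 44.3 -5.77; python3 - <<'E'
from h import *
shot('top','t2'); im=cv2.imread('pics/t2.png'); cv2.imwrite('pics/t2c.png',cv2.resize(im[180:320,50:330],None,fx=2.8,fy=2.8,interpolation=cv2.INTER_CUBIC))
E
```

```text
time: 3.75
tcp_pos: [469.0, -30.3, 65.7]
tool_rot: [-0.49, 0.489, -0.51, 0.511]
wrist_force: [-0.1, -0.6, -2.4]
finger_gap: 0.155
time: 4.38
tcp_pos: [440.2, 52.1, 64.3]
tool_rot: [-0.474, 0.474, -0.525, 0.525]
wrist_force: [0.4, -0.3, -2.0]
finger_gap: 0.152
time: 4.75
tcp_pos: [439.3, 51.2, 42.9]
tool_rot: [0.473, -0.475, 0.525, -0.524]
wrist_force: [0.3, -0.2, -1.5]
finger_gap: 0.152
t 4.75 tcp [439.3  51.2  42.9] jaw -5.79 gap 13.4 F [ 0.3 -0.2 -1.5] M [-0.   -0.09 -0.  ] tooly [-0.003 -0.    -1.   ] q [ 0.06  0.08  2.27 -0.    0.8   0.16]
shift m [0.0011 0.0033 0.0014] turn [ 0.0004 -0.0029  0.0003]
```

View pics/t2c.png

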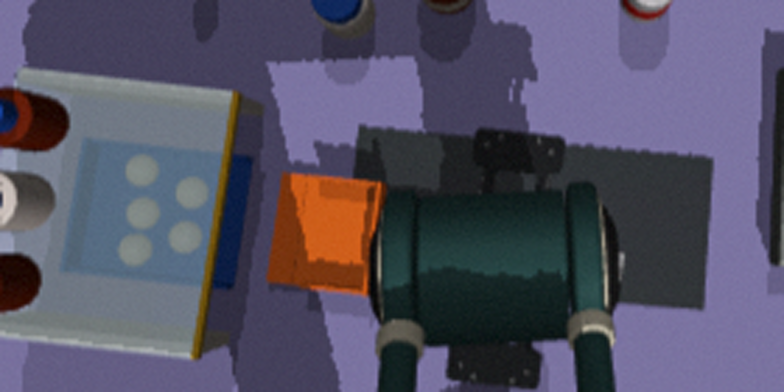

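```bash
cat > blade.py <<'E'
import sys
from tray import *
O=np.array([470.0,347.96]);yaw=np.radians(-5.77)
Rt=np.array([[np.cos(yaw),np.sin(yaw)],[-np.sin(yaw),np.cos(yaw)]])
def loc(P): return (np.atleast_2d(P)[:,:2]-O)@Rt.T
if __name__=='__main__':
    f,zs=sys.argv[1],float(sys.argv[2])
    z=np.load(f);im=z['im'];c=cam('top'); g=cv2.GaussianBlur(im,(0,0),.8).astype(float); s=g[...,0]-g[...,2]
    m=(s>70).astype(np.uint8); m[:215]=0;m[310:]=0;m[:,130:][:,:]=m[:,130:]; m[:,:136]=0
    n,l,st,_=cv2.connectedComponentsWithStats(m); k=1+np.argmax(st[1:,4]); x,y,w,h,_a=st[k]; print('bbox',x,y,w,h)
    lip=np.array([(sub(s[r,x-4:x+8],70,x-4),r) for r in range(y+6,y+h-6) if sub(s[r,x-4:x+8],70,x-4)],float)
    P=loc(ray(c,lip,zs)); v=line(P); print('lip line local',v, 'angle',np.degrees(np.arctan2(v[1],v[0])))
    xs=range(x+6,x+16)
    U=loc(ray(c,np.array([(q,sub(s[y-4:y+14,q],70,y-4)) for q in xs],float),zs+2)); D=loc(ray(c,np.array([(q,y+h-14+ (lambda a:[i+(70-a[i])/(a[i+1]-a[i]) for i in range(len(a)-1) if a[i]>=70>a[i+1]][-1])(s[y+h-14:y+h+5,q])) for q in xs],float),zs+2))
    print('up',U.mean(0),'dn',D.mean(0),'width',U[:,0].mean()-D[:,0].mean(),'centre x',(U[:,0].mean()+D[:,0].mean())/2)
E
python3 blade.py pics/t2.npz 10.5; python3 - <<'E'
from blade import *
o=bot.get_obs(); print('tcp local',loc(o['tcp_pos']))
# balls
im=np.load('pics/t2.npz')['im'];c=cam('top'); hsv=cv2.cvtColor(im,cv2.COLOR_RGB2HSV)
b=(hsv[...,1]<75)&(hsv[...,2]>120); b[:,:90]=0;b[:,125:]=0;b[:233]=0;b[276:]=0
b=cv2.erode(b.astype(np.uint8),np.ones((3,3)))
n,l,st,ce=cv2.connectedComponentsWithStats(b)
for i in range(1,n): print(st[i,4],ce[i],loc(ray(c,ce[i],15.5)))
E
```

```text
bbox 146 242 41 43
lip line local [  1.    -0.    -6.34 -97.47] angle -0.07548826
up [  45.52 -111.41] dn [ -46.38 -124.78] width 91.89472912141153 centre x -0.42833991208512145
tcp local [[  -0.22 -298.28]]
79 [100.15 240.43] [[33.94 21.51]]
79 [118.15 248.42] [[ 19.95 -23.94]]
169 [ 99.18 262.35] [[-17.19  15.25]]
78 [115.62 264.31] [[-17.49 -23.92]]
```

```bash
python3 -m pendant '[[0.0015,0.012,0,0,0,0,0],[0.003,0.024,0,0,0,0,0],[0.0045,0.036,0,0,0,0,0],[0.0045,0.036,0,0,0,0,0]]'; python3 st.py; python3 -m pendant '[[0,0,-0.004,0,0,0,0],[0,0,-0.006,0,0,0,0],[0,0,-0.006,0,0,0,0]]'; python3 st.py 0 0 34.3 -5.77
```

```text
time: 5.3
tcp_pos: [445.3, 88.9, 44.6]
tool_rot: [-0.475, 0.475, -0.524, 0.524]
wrist_force: [-0.7, -0.4, -2.6]
finger_gap: 0.152
t 5.30 tcp [445.3  88.9  44.6] jaw -5.65 gap 13.4 F [-0.7 -0.4 -2.6] M [-0.03 -0.04 -0.02] tooly [ 0.001  0.    -1.   ] q [0.14 0.09 2.25 0.   0.8  0.24]
time: 5.68
tcp_pos: [444.4, 87.5, 37.9]
tool_rot: [0.474, -0.474, 0.525, -0.524]
wrist_force: [-0.5, 0.6, -1.6]
finger_gap: 0.15
t 5.67 tcp [444.4  87.5  37.9] jaw -5.79 gap 13.2 F [-0.5  0.6 -1.6] M [ 0.01 -0.1  -0.02] tooly [-0.001 -0.    -1.   ] q [ 0.14  0.1   2.25 -0.    0.79  0.24]
shift m [-0.4444 -0.0875 -0.0036] turn [ 0.0002 -0.0009  0.0003]
```

```bash
python3 -m pendant '[[0,0,-0.0015,0,0,0,0],[0,0,-0.003,0,0,0,0],[0,0,-0.003,0,0,0,0]]'; python3 st.py 0 0 34.3 -5.77;  python3 -m pendant '[[0,0,-0.001,0,0,0,0],[0,0,-0.001,0,0,0,0]]'; python3 st.py 0 0 34.3 -5.77
```

```text
time: 6.05
tcp_pos: [444.8, 87.7, 35.2]
tool_rot: [0.474, -0.474, 0.525, -0.524]
wrist_force: [-0.4, -0.1, -2.1]
finger_gap: 0.156
t 6.05 tcp [444.8  87.7  35.2] jaw -5.77 gap 13.7 F [-0.4 -0.1 -2.1] M [-0.02 -0.04 -0.01] tooly [-0. -0. -1.] q [ 0.14  0.11  2.25 -0.    0.78  0.24]
shift m [-0.4448 -0.0877 -0.0009] turn [ 0.     -0.0003 -0.    ]
time: 6.3
tcp_pos: [444.9, 87.8, 34.4]
tool_rot: [-0.474, 0.474, -0.524, 0.525]
wrist_force: [0.3, 0.4, -2.3]
finger_gap: 0.154
t 6.30 tcp [444.9  87.8  34.4] jaw -5.76 gap 13.5 F [ 0.3  0.4 -2.3] M [-0.05 -0.13 -0.03] tooly [ 0. -0. -1.] q [ 0.14  0.11  2.25 -0.    0.78  0.24]
shift m [-4.449e-01 -8.780e-02 -1.000e-04] turn [ 0.      0.0001 -0.0002]
```

```bash
python3 -m pendant '[[0,0,-0.001,0,0,0,0],[0,0,-0.001,0,0,0,0]]'; python3 -m pendant '[[0,0,-0.001,0,0,0,0],[0,0,-0.001,0,0,0,0]]'; python3 st.py 0 0 34.3 -5.77; python3 - <<'E'
from h import *
shot('scene','s3'); im=cv2.imread('pics/s3.png'); cv2.imwrite('pics/s3c.png',cv2.resize(im[70:220,150:350],None,fx=4,fy=4,interpolation=cv2.INTER_CUBIC))
E
```

```text
time: 6.55
tcp_pos: [445.0, 87.8, 34.3]
tool_rot: [0.474, -0.474, 0.525, -0.524]
wrist_force: [-3.1, -1.0, 7.6]
finger_gap: 0.152
time: 6.8
tcp_pos: [445.1, 87.8, 34.3]
tool_rot: [0.474, -0.474, 0.525, -0.524]
wrist_force: [-8.4, -1.0, 16.9]
finger_gap: 0.15
t 6.80 tcp [445.1  87.8  34.3] jaw -5.75 gap 13.2 F [-8.4 -1.  16.9] M [-0.22  1.18 -0.  ] tooly [-0.001 -0.    -1.   ] q [ 0.14  0.11  2.25 -0.    0.78  0.24]
shift m [-0.4451 -0.0878  0.    ] turn [ 0.0002 -0.0006 -0.0003]
```

View pics/s3c.png

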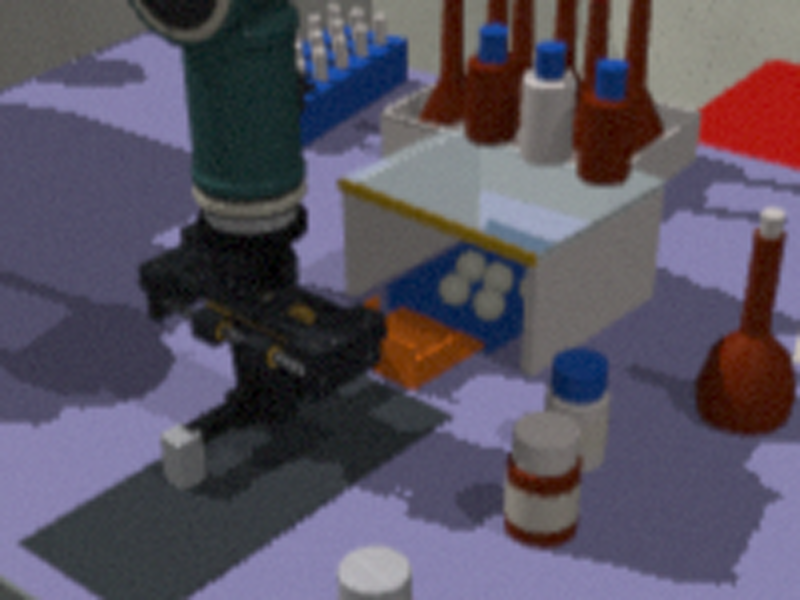

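```bash
python3 -m pendant '[[0.0007,0.0065,0.0015,0,0,0,0],[0.0014,0.014,0.0015,0,0,0,0],[0.0021,0.021,0.0015,0,0,0,0],[0.0028,0.028,0.0015,0,0,0,0],[0.0035,0.035,0.0015,0,0,0,0]]'; python3 st.py 0 0 34.3 -5.77; python3 - <<'E'
from h import *
shot('top','t3'); im=cv2.imread('pics/t3.png'); cv2.imwrite('pics/t3c.png',cv2.resize(im[200:310,50:200],None,fx=4,fy=4,interpolation=cv2.INTER_CUBIC))
from blade import loc
print(loc(bot.get_obs()['tcp_pos']))
E
```

```text
time: 7.48
tcp_pos: [449.1, 123.0, 34.3]
tool_rot: [-0.474, 0.474, -0.524, 0.525]
wrist_force: [-0.3, -4.8, 5.9]
finger_gap: 0.15
t 7.47 tcp [449.1 123.   34.3] jaw -5.72 gap 13.2 F [-0.3 -4.8  5.9] M [-0.74 -0.01 -0.08] tooly [ 0.001 -0.001 -1.   ] q [ 0.21  0.13  2.23 -0.    0.78  0.32]
shift m [-0.4491 -0.123  -0.    ] turn [ 0.0008  0.0009 -0.0009]
[[   1.84 -225.19]]
```

View pics/t3c.png

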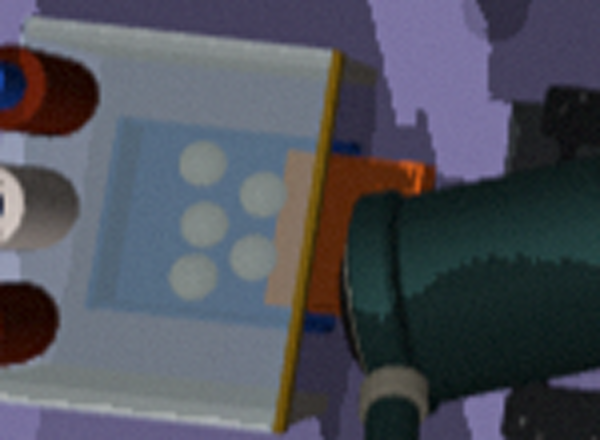

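```bash
python3 -m pendant '[[0,0.007,0.0004,0,0,0,0],[0.0006,0.014,0.0004,0,0,0,0],[0.0013,0.021,0.0004,0,0,0,0],[0.002,0.028,0.0004,0,0,0,0],[0.0027,0.036,0.0004,0,0,0,0]]'; python3 st.py 0 0 34.3 -5.77; python3 - <<'E'
from h import *
shot('top','t4'); im=cv2.imread('pics/t4.png'); cv2.imwrite('pics/t4c.png',cv2.resize(im[200:310,50:200],None,fx=4,fy=4,interpolation=cv2.INTER_CUBIC))
from blade import loc
print(loc(bot.get_obs()['tcp_pos']))
E
```

```text
time: 8.15
tcp_pos: [451.1, 159.1, 34.3]
tool_rot: [-0.474, 0.474, -0.524, 0.525]
wrist_force: [-1.3, -5.0, 4.0]
finger_gap: 0.159
t 8.15 tcp [451.1 159.1  34.3] jaw -5.75 gap 14.0 F [-1.3 -5.   4. ] M [-0.75 -0.03 -0.03] tooly [-0. -0. -1.] q [ 0.29  0.16  2.2  -0.    0.78  0.39]
shift m [-0.4511 -0.1591  0.    ] turn [ 0.0004 -0.0002 -0.0003]
[[   0.27 -188.88]]
```

View pics/t4c.png

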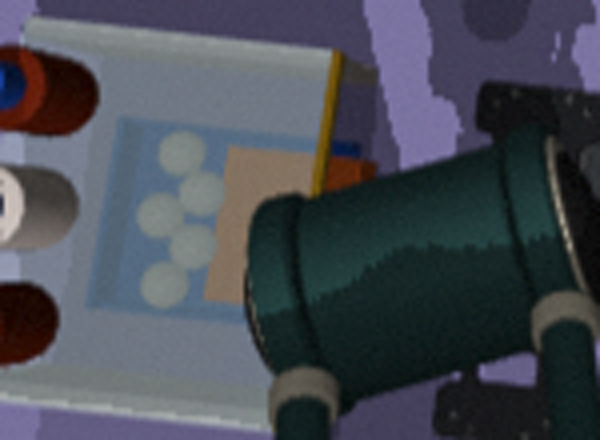

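```bash
python3 -m pendant '[[0.0007,0.007,0.0002,0,0,0,0],[0.0014,0.014,0.0002,0,0,0,0],[0.0021,0.021,0.0002,0,0,0,0],[0.0028,0.028,0.0002,0,0,0,0],[0.0034,0.034,0.0002,0,0,0,0]]'; python3 st.py 0 0 34.3 -5.77; python3 - <<'E'
from h import *
shot('top','t5'); im=cv2.imread('pics/t5.png'); cv2.imwrite('pics/t5c.png',cv2.resize(im[200:310,50:200],None,fx=4,fy=4,interpolation=cv2.INTER_CUBIC))
from blade import loc
print(loc(bot.get_obs()['tcp_pos']))
E
```

```text
time: 8.82
tcp_pos: [454.3, 193.2, 34.3]
tool_rot: [0.474, -0.474, 0.524, -0.524]
wrist_force: [0.2, -5.8, 4.5]
finger_gap: 0.153
t 8.82 tcp [454.3 193.2  34.3] jaw -5.75 gap 13.5 F [ 0.2 -5.8  4.5] M [-0.93  0.04 -0.01] tooly [-0. -0. -1.] q [ 0.35  0.18  2.17 -0.    0.79  0.45]
shift m [-0.4543 -0.1932 -0.    ] turn [ 0.0003 -0.0004 -0.0003]
[[   0.09 -154.98]]
```

View pics/t5c.png

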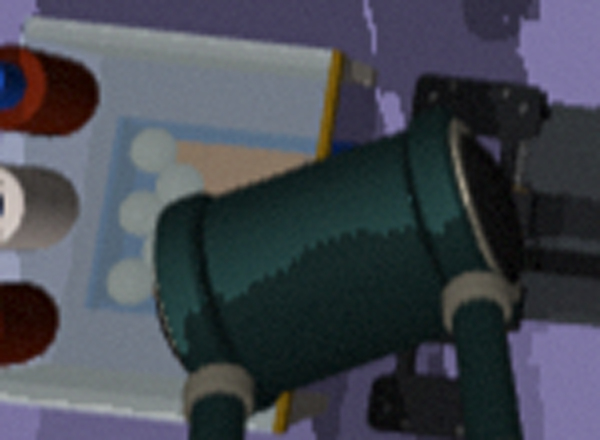

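```bash
python3 -m pendant '[[0.0004,0.004,0.0001,0,0,0,0],[0.0008,0.008,0.0001,0,0,0,0],[0.0012,0.012,0.0001,0,0,0,0],[0.0015,0.015,0.0001,0,0,0,0]]'; python3 st.py 0 0 34.3 -5.77; python3 - <<'E'
from h import *
shot('top','t6'); im=cv2.imread('pics/t6.png'); cv2.imwrite('pics/t6c.png',cv2.resize(im[200:310,50:200],None,fx=4,fy=4,interpolation=cv2.INTER_CUBIC))
from blade import loc
print(loc(bot.get_obs()['tcp_pos']))
E
```

```text
time: 9.38
tcp_pos: [455.8, 208.1, 34.4]
tool_rot: [0.474, -0.474, 0.525, -0.524]
wrist_force: [-0.7, -2.1, 0.2]
finger_gap: 0.147
t 9.38 tcp [455.8 208.1  34.4] jaw -5.77 gap 13.0 F [-0.7 -2.1  0.2] M [-0.42 -0.03  0.  ] tooly [-0.  0. -1.] q [0.38 0.19 2.16 0.   0.79 0.48]
shift m [-4.558e-01 -2.081e-01 -1.000e-04] turn [-0.0001 -0.0003  0.    ]
[[   0.01 -140.2 ]]
```

View pics/t6c.png

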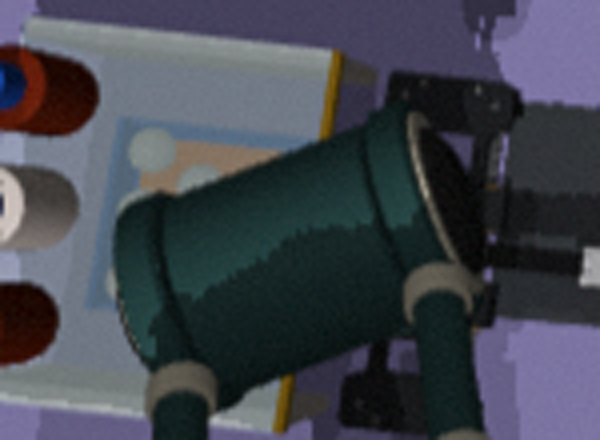

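```bash
python3 -m pendant '[[0.0002,0.002,0.0,0,0,0,0],[0.0003,0.003,0.000,0,0,0,0]]'; python3 st.py; python3 -m pendant '[[0.0001,0.001,0.0,0,0,0,0],[0.0002,0.002,0.000,0,0,0,0]]';  python3 st.py; python3 - <<'E'
from h import *
shot('scene','s7'); im=cv2.imread('pics/s7.png'); cv2.imwrite('pics/s7c.png',cv2.resize(im[70:220,150:350],None,fx=4,fy=4,interpolation=cv2.INTER_CUBIC))
from blade import loc
print(loc(bot.get_obs()['tcp_pos']))
E
```

```text
time: 9.68
tcp_pos: [456.1, 210.9, 34.3]
tool_rot: [0.474, -0.474, 0.525, -0.524]
wrist_force: [-0.1, -2.2, -0.7]
finger_gap: 0.148
t 9.68 tcp [456.1 210.9  34.3] jaw -5.76 gap 13.0 F [-0.1 -2.2 -0.7] M [-0.39  0.01 -0.02] tooly [-0.  0. -1.] q [0.38 0.2  2.15 0.   0.79 0.48]
time: 9.93
tcp_pos: [456.2, 212.0, 34.3]
tool_rot: [-0.474, 0.475, -0.524, 0.525]
wrist_force: [-0.4, -8.3, 1.5]
finger_gap: 0.152
t 9.93 tcp [456.2 212.   34.3] jaw -5.72 gap 13.4 F [-0.4 -8.3  1.5] M [-1.24 -0.11 -0.07] tooly [-0.001 -0.002 -1.   ] q [ 0.39  0.2   2.15 -0.    0.79  0.49]
[[  -0.08 -136.76]]
```

View pics/s7c.png

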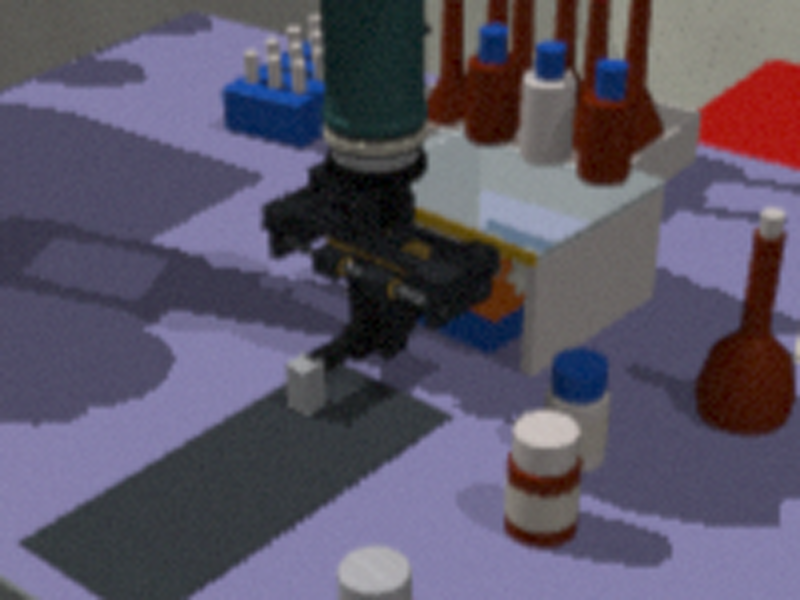

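```bash
python3 - <<'E'
from h import *
shot('wrist','w7')
E
```

```text
(no output)
```

View pics/w7.png

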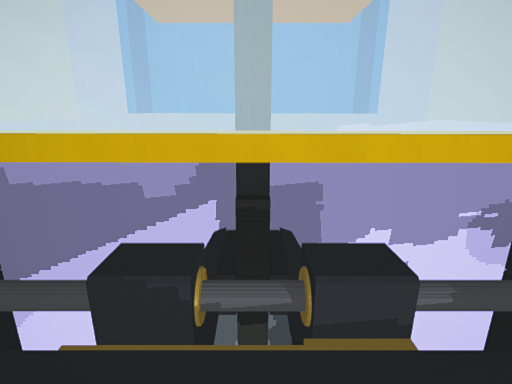

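```bash
python3 -m pendant '[[-0.0002,-0.0018,0.006,0.0521,-0.0053,0,0],[-0.0003,-0.0027,0.011,0.1042,-0.0105,0,0],[-0.0003,-0.003,0.016,0.1563,-0.0158,0,0],[-0.0003,-0.003,0.021,0.2084,-0.0211,0,0],[-0.0003,-0.003,0.021,0.2084,-0.0211,0,0]]'; python3 st.py;  python3 - <<'E'
from h import *
shot('scene','s8'); im=cv2.imread('pics/s8.png'); cv2.imwrite('pics/s8c.png',cv2.resize(im[70:220,150:350],None,fx=4,fy=4,interpolation=cv2.INTER_CUBIC))
shot('top','t8'); im=cv2.imread('pics/t8.png'); cv2.imwrite('pics/t8c.png',cv2.resize(im[200:310,50:200],None,fx=4,fy=4,interpolation=cv2.INTER_CUBIC))
E
```

```text
time: 10.65
tcp_pos: [455.9, 209.3, 55.3]
tool_rot: [0.526, -0.416, 0.572, -0.473]
wrist_force: [-0.6, -0.8, -2.8]
finger_gap: 0.151
t 10.65 tcp [455.9 209.3  55.3] jaw -5.87 gap 13.3 F [-0.6 -0.8 -2.8] M [-0.35 -0.    0.06] tooly [ 0.021  0.207 -0.978] q [0.26 0.12 2.21 0.29 0.76 0.15]
```

View pics/s8c.png

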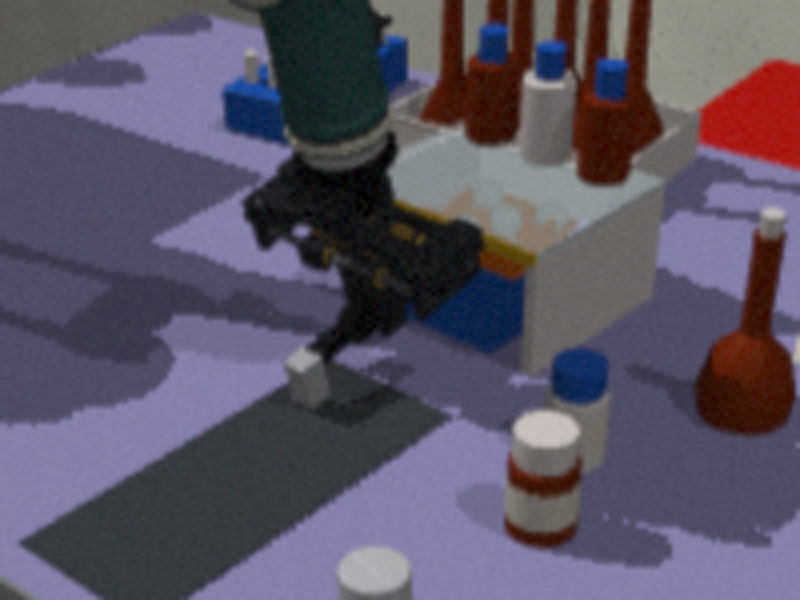

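View pics/t8c.png

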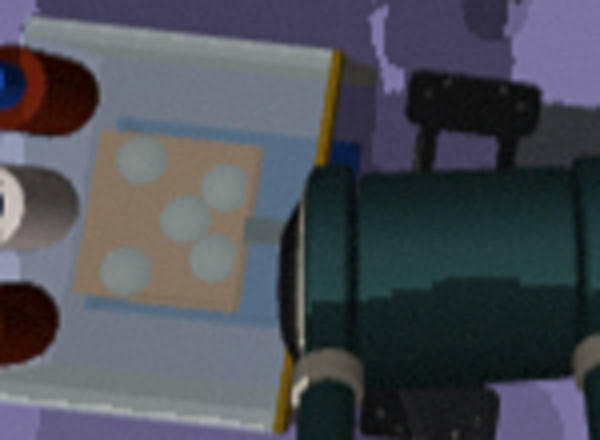

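```bash
python3 -m pendant '[[0,0,0,0,0,0,0],[0,0,0,0,0,0,0]]' >/dev/null;  python3 - <<'E'
from h import *
shot('top','t9'); im=cv2.imread('pics/t9.png'); cv2.imwrite('pics/t9c.png',cv2.resize(im[200:310,50:200],None,fx=4,fy=4,interpolation=cv2.INTER_CUBIC))
E
```

```text
(no output)
```

View pics/t9c.png

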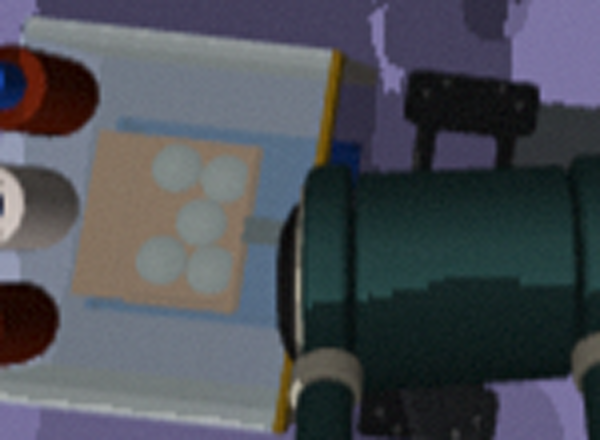

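```bash
python3 -m pendant '[[-0.0004,-0.004,-0.001,0,0,0,0],[-0.0013,-0.013,-0.002,0,0,0,0],[-0.0027,-0.027,-0.002,0,0,0,0],[-0.0043,-0.043,-0.002,0,0,0,0],[-0.006,-0.06,-0.002,0,0,0,0]]'; python3 -m pendant '[[-0.0017,-0.017,0,0,0,0,0],[-0.0035,-0.035,0,0,0,0,0],[-0.0053,-0.053,0,0,0,0,0],[-0.007,-0.07,0,0,0,0,0],[-0.0085,-0.085,0,0,0,0,0]]'; python3 -m pendant '[[-0.001,-0.01,0.002,0,0,0,0],[-0.002,-0.02,0.008,0,0,0,0],[-0.003,-0.03,0.018,0,0,0,0],[-0.003,-0.033,0.03,0,0,0,0],[-0.003,-0.035,0.04,0,0,0,0]]';python3 st.py;  python3 - <<'E'
from h import *
shot('top','t10'); im=cv2.imread('pics/t10.png'); cv2.imwrite('pics/t10c.png',cv2.resize(im[190:320,50:250],None,fx=4,fy=4,interpolation=cv2.INTER_CUBIC))
E
```

```text
time: 11.68
tcp_pos: [450.0, 148.4, 53.6]
tool_rot: [0.526, -0.417, 0.571, -0.472]
wrist_force: [0.6, 0.6, -2.6]
finger_gap: 0.153
time: 12.3
tcp_pos: [441.6, 63.5, 53.6]
tool_rot: [0.526, -0.417, 0.571, -0.472]
wrist_force: [-0.6, -0.6, -3.3]
finger_gap: 0.146
time: 12.92
tcp_pos: [439.2, 29.7, 94.8]
tool_rot: [0.527, -0.416, 0.571, -0.472]
wrist_force: [1.1, 0.6, -2.7]
finger_gap: 0.148
t 12.93 tcp [439.2  29.7  94.8] jaw -5.77 gap 13.1 F [ 1.1  0.6 -2.7] M [-0.29 -0.06  0.02] tooly [ 0.022  0.207 -0.978] q [-0.14 -0.02  2.26  0.26  0.92 -0.2 ]
```

View pics/t10c.png

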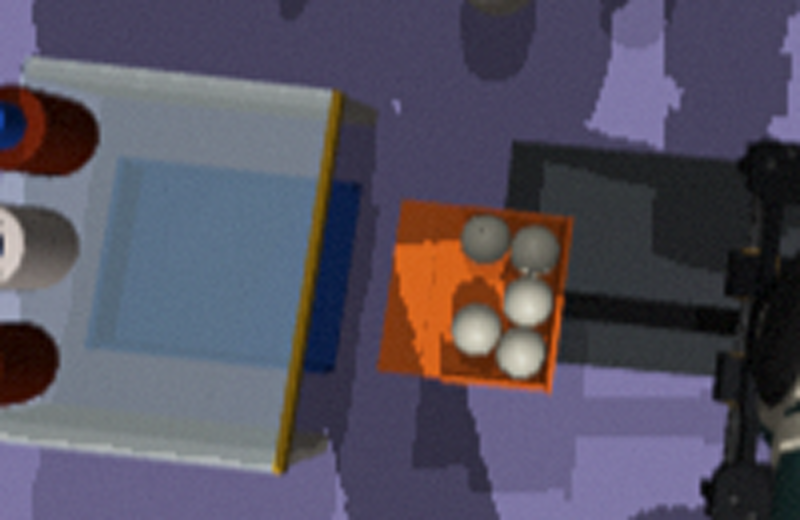

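```bash
python3 - <<'E'
from h import *
np.set_printoptions(precision=0,suppress=True)
z=np.load("pics/top0.npz");d=z['d'];c=cam('top');W=cloud(c,d)
for nm,(a,b,e,f) in dict(rack=(480,512,255,384),cart=(450,512,125,195)).items():
    w=W[e:f,a:b][(d[e:f,a:b]>0)]; w=w[w[:,2]>12]; print(nm,len(w),w.min(0),w.max(0),np.percentile(w,[1,50,99],axis=0))
E
```

```text
rack 2066 [ 221. -601.   12.] [ 470. -534.   85.] [[ 225. -592.   13.]
 [ 359. -557.   37.]
 [ 468. -537.   79.]]
cart 2878 [ 639. -630.   12.] [ 777. -495.   89.] [[ 642. -602.   14.]
 [ 706. -536.   80.]
 [ 771. -496.   85.]]
```

```bash
python3 - <<'E'
import cv2
t=cv2.imread("pics/top0.png"); cv2.imwrite("pics/t0d.png",cv2.resize(t[110:384,400:512],None,fx=2.1,fy=2.1,interpolation=cv2.INTER_CUBIC))
E
```

```text
(no output)
```

View pics/t0d.png

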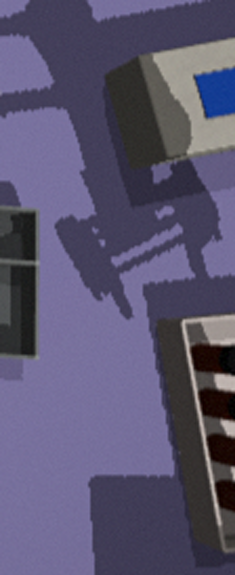

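```bash
python3 -m pendant '[[0,-0.005,0.01,0,0,0.005,0],[0.002,-0.015,0.025,0,0,0.012,0],[0.006,-0.03,0.04,0,0,0.02,0],[0.01,-0.05,0.05,0,0,0.035,0],[0.015,-0.072,0.055,0,0,0.05,0]]'; python3 -m pendant '[[0.006,-0.026,0,0,0,0.026,0],[0.012,-0.052,0,0,0,0.052,0],[0.018,-0.078,0,0,0,0.078,0],[0.024,-0.104,0,0,0,0.104,0],[0.03,-0.13,0,0,0,0.13,0]]';python3 -m pendant '[[0.006,-0.026,0,0,0,0.026,0],[0.012,-0.052,0,0,0,0.052,0],[0.018,-0.078,0,0,0,0.078,0],[0.024,-0.104,0,0,0,0.104,0],[0.03,-0.13,0,0,0,0.13,0]]'; python3 -m pendant '[[0.006,-0.026,0,0,0,0.026,0],[0.012,-0.052,0,0,0,0.052,0],[0.018,-0.076,0,0,0,0.078,0],[0.024,-0.096,0,0,0,0.104,0],[0.03,-0.11,0,0,0,0.13,0]]'; python3 st.py 550 -466 133 20 10;  python3 - <<'E'
from h import *
shot('top','t11'); im=cv2.imread('pics/t11.png'); cv2.imwrite('pics/t11c.png',cv2.resize(im[100:384,230:512],None,fx=2.1,fy=2.1,interpolation=cv2.INTER_CUBIC))
E
```

```text
time: 13.6
tcp_pos: [454.0, -42.7, 149.5]
tool_rot: [0.539, -0.431, 0.56, -0.459]
wrist_force: [-0.4, -0.3, -3.1]
finger_gap: 0.148
time: 14.22
tcp_pos: [483.8, -173.0, 148.7]
tool_rot: [0.567, -0.467, 0.531, -0.422]
wrist_force: [-0.5, -0.1, -2.7]
finger_gap: 0.148
time: 14.85
tcp_pos: [513.8, -303.0, 148.5]
tool_rot: [0.593, -0.5, 0.5, -0.385]
wrist_force: [0.6, 0.4, -2.7]
finger_gap: 0.152
time: 15.48
tcp_pos: [543.8, -413.1, 148.2]
tool_rot: [0.617, -0.532, 0.466, -0.345]
wrist_force: [-0.1, 0.2, -3.2]
finger_gap: 0.151
t 15.47 tcp [ 543.8 -413.1  148.2] jaw 19.49 gap 13.3 F [-0.1  0.2 -3.2] M [-0.3  -0.22 -0.06] tooly [-0.07   0.196 -0.978] q [-0.73  0.47  1.55  0.1   1.31 -1.11]
shift m [ 0.0062 -0.0529 -0.0152] turn [-0.0332 -0.0121  0.0089]
```

View pics/t11c.png

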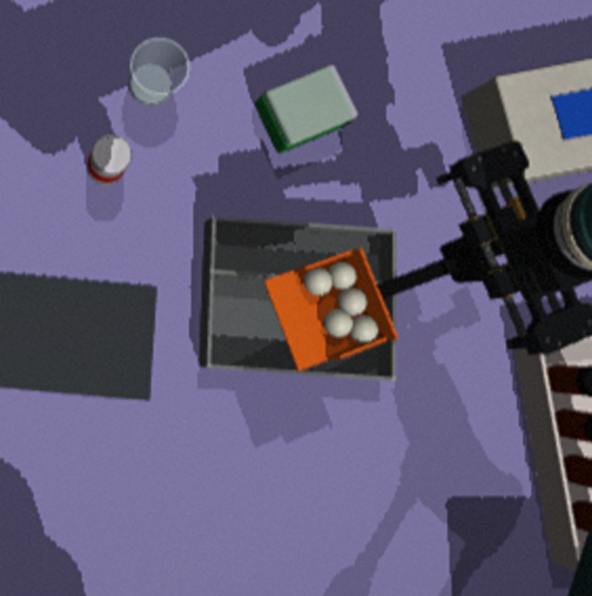

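```bash
python3 -m pendant '[[0.001,-0.008,-0.004,-0.04,-0.0145,0,0],[0.002,-0.018,-0.012,-0.08,-0.029,0,0],[0.003,-0.028,-0.021,-0.12,-0.0435,0,0],[0.0035,-0.035,-0.03,-0.16,-0.058,0,0],[0.0035,-0.038,-0.035,-0.197,-0.0716,0.008,0]]'; python3 st.py 547.4 -451 113 20 0; python3 -m pendant '[[-0.001,0.001,0.008,-0.06,-0.021,0,0],[-0.003,0.004,0.018,-0.12,-0.043,0,0],[-0.005,0.01,0.028,-0.18,-0.065,0,0],[-0.007,0.016,0.038,-0.245,-0.089,0,0],[-0.008,0.022,0.047,-0.328,-0.119,0,0]]'; python3 st.py 539.4 -429 160 20 -20;  python3 - <<'E'
from h import *
shot('top','t12'); im=cv2.imread('pics/t12.png'); cv2.imwrite('pics/t12c.png',cv2.resize(im[100:384,230:512],None,fx=2.1,fy=2.1,interpolation=cv2.INTER_CUBIC))
E
```

```text
time: 16.15
tcp_pos: [546.8, -449.5, 112.7]
tool_rot: [0.579, -0.579, 0.406, -0.406]
wrist_force: [-0.3, 0.0, -3.0]
finger_gap: 0.153
t 16.15 tcp [ 546.8 -449.5  112.7] jaw 19.93 gap 13.5 F [-0.3  0.  -3. ] M [-0.13 -0.16 -0.02] tooly [ 0.     0.001 -1.   ] q [-0.72  0.44  1.65  0.    1.05 -1.07]
shift m [ 0.0006 -0.0015  0.0003] turn [-0.0007  0.0003  0.0012]
time: 16.77
tcp_pos: [539.0, -427.5, 161.1]
tool_rot: [-0.5, 0.64, -0.299, 0.501]
wrist_force: [-0.1, -0.0, -2.6]
finger_gap: 0.154
t 16.77 tcp [ 539.  -427.5  161.1] jaw 19.91 gap 13.5 F [-0.1 -0.  -2.6] M [ 0.37 -0.    0.04] tooly [ 0.118 -0.323 -0.939] q [-0.62  0.21  1.89 -0.29  0.77 -0.78]
shift m [ 0.0004 -0.0015 -0.0011] turn [0.001  0.002  0.0016]
```

View pics/t12c.png

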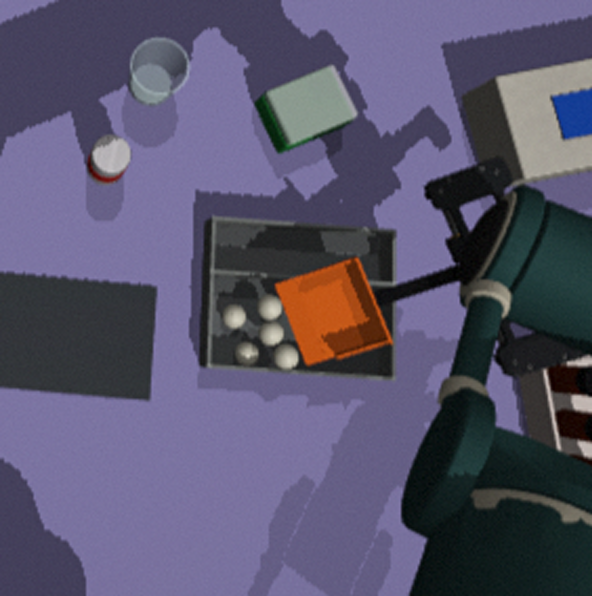

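```bash
python3 -m pendant '[[0,0.005,0.02,0.1,0.036,0,0],[0,0.01,0.04,0.2,0.073,0,0],[0,0.02,0.05,0.3,0.109,0,0],[-0.005,0.04,0.05,0.328,0.119,0,0],[-0.01,0.08,0.05,0.328,0.119,0,0]]'; python3 st.py 466 -16.7 150 -4.3 0; python3 - <<'E'
from h import *
for f in ('t11','t12'):
    z=np.load(f"pics/{f}.npz");im=z['im'];c=cam('top');hsv=cv2.cvtColor(im,cv2.COLOR_RGB2HSV)
    g=((hsv[...,1]<95)&(hsv[...,2]<85)&(hsv[...,0]<119)).astype(np.uint8); g[:,:165]=0;g[:,312:]=0;g[:215]=0;g[300:]=0
    g=cv2.morphologyEx(g,cv2.MORPH_OPEN,np.ones((3,3)))
    n,l,s,_=cv2.connectedComponentsWithStats(g);k=1+np.argmax(s[1:,4]);v,u=np.nonzero(l==k);P=ray(c,np.stack([u,v],-1),2)[:,:2].astype(np.float32);print(f,s[k],cv2.minAreaRect(P))
E
```

```text
time: 17.45
tcp_pos: [528.5, -347.9, 209.5]
tool_rot: [0.579, -0.578, 0.407, -0.406]
wrist_force: [-0.2, 0.7, -2.3]
finger_gap: 0.153
t 17.45 tcp [ 528.5 -347.9  209.5] jaw 19.80 gap 13.5 F [-0.2  0.7 -2.3] M [ 0.1  -0.12  0.03] tooly [ 0.     0.001 -1.   ] q [-0.62  0.22  1.75  0.    1.17 -0.97]
shift m [-0.0625  0.3312 -0.0595] turn [-0.0014  0.0005 -0.4206]
t11 [ 173  226  131   64 5708] ((469.4046325683594, 35.839019775390625), (308.4444580078125, 128.09107971191406), 85.60671997070312)
t12 [ 173  226  131   64 6240] ((469.4243469238281, 35.56529235839844), (307.9023742675781, 128.02484130859375), 85.48609161376953)
```

```bash
python3 -m pendant '[[-0.01,0.05,0,0,0,-0.08,0],[-0.02,0.1,-0.01,0,0,-0.16,0],[-0.03,0.16,-0.03,0,0,-0.24,0],[-0.042,0.22,-0.05,0,0,-0.32,0],[-0.052,0.27,-0.06,0,0,-0.40,0]]'; python3 -m pendant '[[-0.008,0.04,0,0,0,-0.023,0],[-0.0112,0.0607,-0.03,0,0,-0.023,0],[-0.0112,0.0607,-0.08,0,0,-0.023,0],[-0.0112,0.0607,-0.1,0,0,-0.023,0],[-0.0112,0.0607,-0.1,0,0,-0.023,0]]'; python3 st.py 465.3 -17.2 34.3 -4.45
```

```text
time: 18.08
tcp_pos: [474.0, -75.0, 148.3]
tool_rot: [0.486, -0.486, 0.514, -0.513]
wrist_force: [0.7, 0.7, -1.7]
finger_gap: 0.152
time: 18.7
tcp_pos: [462.2, -16.4, 48.1]
tool_rot: [0.48, -0.482, 0.52, -0.517]
wrist_force: [0.2, 0.4, -1.5]
finger_gap: 0.152
t 18.70 tcp [462.2 -16.4  48.1] jaw -4.27 gap 13.4 F [ 0.2  0.4 -1.5] M [ 0.01 -0.08  0.02] tooly [-0.005  0.001 -1.   ] q [-0.09  0.11  2.23  0.    0.81 -0.02]
shift m [ 0.0031 -0.0008 -0.0138] turn [-0.0006 -0.0052 -0.0032]
```

```bash
python3 -m pendant '[[0.001,0,-0.005,0,0,-0.003,0],[0.002,0,-0.009,0,0,-0.003,0],[0.002,0,-0.011,0,0,-0.003,0],[0.002,0,-0.011,0,0,-0.003,0]]'; python3 st.py 465.3 -17.2 34.3 -4.45; python3 - <<'E'
from h import *
shot('top','t13'); im=cv2.imread('pics/t13.png'); cv2.imwrite('pics/t13c.png',cv2.resize(im[190:320,150:330],None,fx=4,fy=4,interpolation=cv2.INTER_CUBIC))
z=np.load("pics/t13.npz");im=z['im'];c=cam('top'); g=cv2.GaussianBlur(im,(0,0),.8).astype(float); s=g[...,0]-g[...,2]
m=(s>70).astype(np.uint8); m[:215]=0;m[310:]=0;m[:,:150]=0;m[:,250:]=0
v,u=np.nonzero(m);P=ray(c,np.stack([u,v],-1),4)[:,:2].astype(np.float32);print(cv2.minAreaRect(P), P[:,1].max())
E
```

```text
time: 19.2
tcp_pos: [468.2, -17.6, 39.8]
tool_rot: [-0.48, 0.48, -0.519, 0.52]
wrist_force: [0.1, 0.1, -2.7]
finger_gap: 0.154
t 19.20 tcp [468.2 -17.6  39.8] jaw -4.51 gap 13.5 F [ 0.1  0.1 -2.7] M [ 0.03 -0.08  0.02] tooly [ 0.002 -0.    -1.   ] q [-0.09  0.13  2.22 -0.    0.79 -0.01]
shift m [-0.0029  0.0004 -0.0055] turn [0.0003 0.0016 0.001 ]
((480.9230041503906, 139.92234802246094), (90.5865249633789, 96.08160400390625), 85.72985076904297) 187.68234
```

View pics/t13c.png

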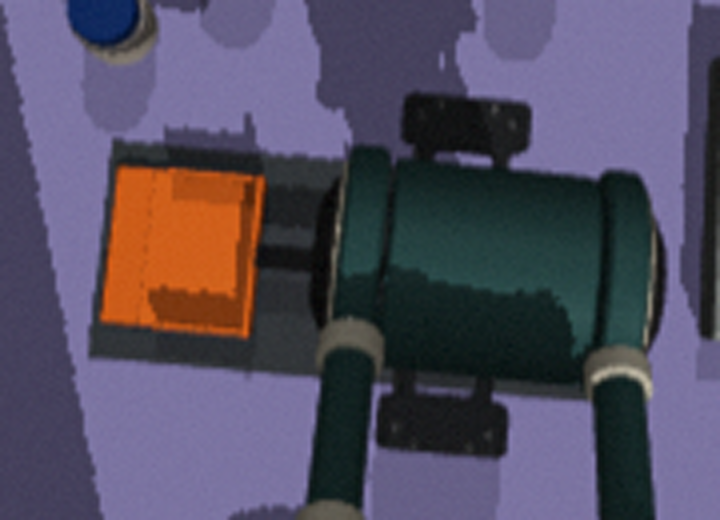

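```bash
python3 -m pendant '[[-0.001,0,-0.002,0,0,0,0],[-0.002,0,-0.004,0,0,0,0],[-0.002,0,-0.004,0,0,0,0]]'; python3 -m pendant '[[0,0,-0.001,0,0,0,0],[0,0,-0.001,0,0,0,0]]'; python3 st.py 465.3 -17.2 34.3 -4.45
```

```text
time: 19.62
tcp_pos: [465.5, -17.5, 35.2]
tool_rot: [-0.48, 0.48, -0.519, 0.519]
wrist_force: [0.8, 0.3, -2.7]
finger_gap: 0.155
time: 19.88
tcp_pos: [466.0, -17.5, 34.5]
tool_rot: [-0.48, 0.48, -0.519, 0.52]
wrist_force: [0.2, -0.9, -2.9]
finger_gap: 0.15
t 19.88 tcp [466.  -17.5  34.5] jaw -4.50 gap 13.2 F [ 0.2 -0.9 -2.9] M [ 0.05 -0.04  0.01] tooly [ 0.001 -0.    -1.   ] q [-0.09  0.13  2.23 -0.    0.78 -0.01]
shift m [-0.0007  0.0003 -0.0002] turn [0.0002 0.0011 0.0008]
```

```bash
python3 -m pendant '[[0,0,-0.0007,0,0,0,0],[0,0,-0.0007,0,0,0,0]]'; python3 st.py; python3 -m pendant '[[0,0,0,0,0,0,0.012],[0,0,0,0,0,0,0.02],[0,0,0,0,0,0,0.04],[0,0,0,0,0,0,0.05],[0,0,0,0,0,0,0.05]]' 20;python3 -m pendant '[[0,0,0.02,0,0,0,0.05],[0,0,0.06,0,0,0,0.06],[0.02,0,0.11,0,0,0,0.08],[0.05,0,0.16,0,0,0,0.08],[0.1,0,0.18,0,0,0,0.08]]'; python3 -m pendant '[[0.05,0.01,0,0,0,0,0.08],[0.1,0.02,0,0,0,0,0.08],[0.1,0.02,0,0,0,0,0.08]]' ; python3 st.py; python3 - <<'E'
from h import *
shot('top','t14'); shot('scene','s14')
E
```

```text
time: 20.12
tcp_pos: [466.1, -17.5, 34.3]
tool_rot: [-0.48, 0.48, -0.519, 0.52]
wrist_force: [-3.0, 1.5, 3.7]
finger_gap: 0.15
t 20.12 tcp [466.1 -17.5  34.3] jaw -4.49 gap 13.3 F [-3.   1.5  3.7] M [ 0.03  0.3  -0.  ] tooly [ 0.001 -0.    -1.   ] q [-0.09  0.13  2.23 -0.    0.78 -0.01]
time: 20.75
tcp_pos: [466.0, -17.5, 33.8]
tool_rot: [-0.48, 0.48, -0.519, 0.52]
wrist_force: [-0.7, 0.5, 0.5]
finger_gap: 0.545
time: 21.38
tcp_pos: [568.0, -17.6, 218.1]
tool_rot: [-0.482, 0.478, -0.517, 0.521]
wrist_force: [0.6, 0.5, 0.2]
finger_gap: 0.908
time: 21.75
tcp_pos: [668.4, 3.1, 212.5]
tool_rot: [-0.48, 0.48, -0.519, 0.519]
wrist_force: [-1.1, -0.1, -0.0]
finger_gap: 0.908
t 21.75 tcp [668.4   3.1 212.5] jaw -4.44 gap 80.0 F [-1.1 -0.1 -0. ] M [-0.04 -0.12  0.04] tooly [ 0.001 -0.    -1.   ] q [-0.03  0.28  1.67 -0.    1.19  0.05]
```

View pics/t14.png

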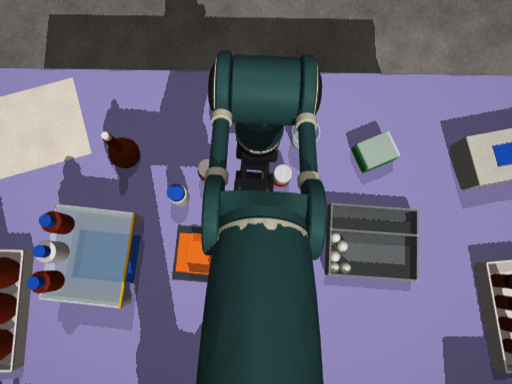

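View pics/s14.png

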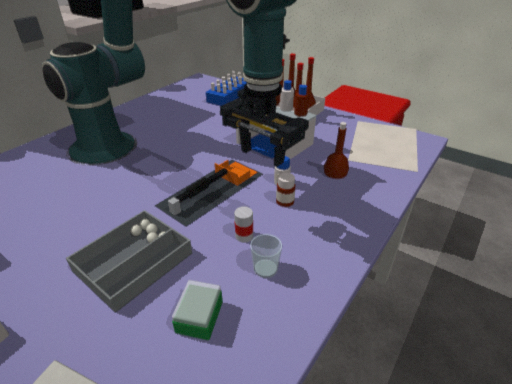

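```bash
cat > lane.py <<'E'
from h import *
from tray import line
def objs(f,rois):
    z=np.load(f);d=z['d'];c={k:z[k] for k in('fx','fy','cx','cy','R','t')};W=cloud(c,d);H=W[...,2]
    for nm,b,h in rois:
        m=np.zeros(d.shape,np.uint8); m[b[2]:b[3],b[0]:b[1]]=1; m&=((H>h-7)&(H<h+8)&(d>0)).astype(np.uint8)
        n,l,s,_=cv2.connectedComponentsWithStats(m);k=1+np.argmax(s[1:,4]);v,u=np.nonzero(l==k);P=ray(c,np.stack([u,v],-1),h)
        print(nm,s[k,4],cv2.minEnclosingCircle(P[:,:2].astype(np.float32)),P.mean(0))
if __name__=='__main__':
    z=np.load('pics/t14.npz');im=z['im'];d=z['d'];c=cam('top')
    objs('pics/t14.npz',[("tin",(268,300,155,195),78),("jw",(160,195,170,210),80),("ja",(192,216,150,190),82)])
    W=cloud(c,d);yaw=np.radians(-3.42);O=np.array([509.4,-279.8])
    Rt=np.array([[np.cos(yaw),np.sin(yaw)],[-np.sin(yaw),np.cos(yaw)]])
    g=cv2.cvtColor(im,cv2.COLOR_RGB2GRAY)
    m=np.zeros(d.shape,bool);m[195:290,318:428]=1; m&=(W[...,2]>39)&(W[...,2]<50)
    v,u=np.nonzero(m); L=(ray(c,np.stack([u,v],-1),44)[:,:2]-O)@Rt.T
    for a,b,nm in ((-92,-74,'-x wall'),(10,34,'div'),(72,94,'+x wall')):
        s=(L[:,0]>a)&(L[:,0]<b)&(abs(L[:,1])<85); v=line(L[s]); print(nm,s.sum(),'x at y0 %.2f'%(v[2]-v[3]*v[0]/v[1]),'slope deg %.2f'%np.degrees(np.arctan(v[0]/v[1])))
    for a,b,nm in ((-115,-90,'-y'),(90,115,'+y')):
        s=(L[:,1]>a)&(L[:,1]<b)&(abs(L[:,0])<70); v=line(L[s]); print(nm,s.sum(),'y at x0 %.2f'%(v[3]-v[2]*v[1]/v[0]),'slope %.2f'%np.degrees(np.arctan(v[1]/v[0])))
    E=g[200:284,360].astype(int); print(E)
E
python3 lane.py
```

```text
tin 275 ((662.2637939453125, -63.950103759765625), 21.912321090698242) [662.21 -64.04  78.  ]
jw 236 ((615.6295166015625, 181.96649169921875), 19.886938095092773) [615.56 181.87  80.  ]
ja 141 ((670.8386840820312, 111.5263442993164), 21.84493064880371) [673.85 119.11  82.  ]
-x wall 132 x at y0 -82.15 slope deg 0.05
div 136 x at y0 21.62 slope deg 0.05
+x wall 141 x at y0 81.60 slope deg 0.03
-y 189 y at x0 -101.68 slope 0.04
+y 137 y at x0 102.14 slope -0.03
[ 81  83  81  79  90 115 110  85  79  82  82  86  82  82  85  79  85  83
  94  74  59  57  55  61  56  55  58  58  58  59  95 117  97  71  79  86
  82  81  82  84  82  85  85  97 100 102 101 101  99 101 100 102 100 103
 101 101  99 100  99 102  98  75  60  56  57  57  57  57  59  58  56  58
  59  55  59  90 121 124 119 116 119 118 119 118]
```

```bash
python3 -m pendant '[[-0.003,-0.035,-0.02,0,0,0.017,0.085],[-0.006,-0.067,-0.04,0,0,0.017,0.085],[-0.006,-0.067,-0.07,0,0,0.017,0.085],[-0.006,-0.067,-0.09,0,0,0.017,0.085],[-0.006,-0.067,-0.09,0,0,0.017,0.085]]'; python3 st.py 662.2 -64 62 -3.46;  python3 - <<'E'
from h import *
shot('wrist','w15')
E
```

```text
time: 22.48
tcp_pos: [657.6, -64.1, 121.9]
tool_rot: [0.484, -0.485, 0.516, -0.514]
wrist_force: [-0.6, -0.3, -0.4]
finger_gap: 0.963
t 22.48 tcp [657.6 -64.1 121.9] jaw -3.52 gap 84.8 F [-0.6 -0.3 -0.4] M [-0.02 -0.02  0.01] tooly [-0.003  0.    -1.   ] q [-0.13  0.35  1.76 -0.    1.04 -0.07]
shift m [ 0.0046  0.0001 -0.0599] turn [-0.0004 -0.0032  0.001 ]
```

View pics/w15.png

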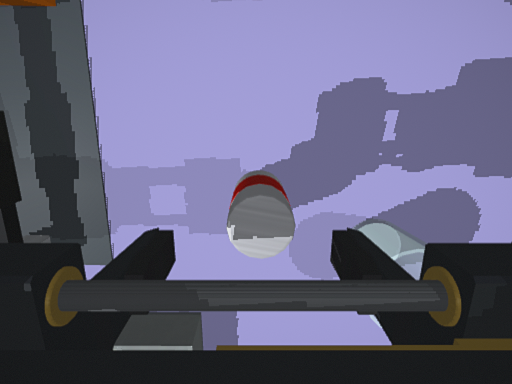

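```bash
python3 -m pendant '[[0.001,0,-0.02,0,0,0,0.085],[0.002,0,-0.04,0,0,0,0.085],[0.002,0,-0.058,0,0,0,0.085],[0.002,0,-0.058,0,0,0,0.085]]'; python3 st.py 662.2 -64 62 -3.46; python3 -m pendant '[[0,0,0,0,0,0,0.07],[0,0,0,0,0,0,0.05],[0,0,0,0,0,0,0.035],[0,0,0,0,0,0,0.035],[0,0,0,0,0,0,0.035]]' 20; python3 st.py 662.2 -64 62 -3.46
```

```text
time: 23.02
tcp_pos: [659.9, -64.2, 62.7]
tool_rot: [0.483, -0.485, 0.516, -0.514]
wrist_force: [-0.5, 0.1, -0.3]
finger_gap: 0.964
t 23.02 tcp [659.9 -64.2  62.7] jaw -3.51 gap 84.9 F [-0.5  0.1 -0.3] M [-0.01 -0.04  0.02] tooly [-0.004  0.    -1.   ] q [-0.13  0.42  1.78 -0.    0.94 -0.07]
shift m [ 0.0023  0.0002 -0.0007] turn [-0.0004 -0.0041  0.0009]
time: 23.65
tcp_pos: [662.3, -64.5, 66.3]
tool_rot: [-0.485, 0.484, -0.515, 0.516]
wrist_force: [0.9, -0.2, 0.7]
finger_gap: 0.488
t 23.65 tcp [662.3 -64.5  66.3] jaw -3.52 gap 43.0 F [ 0.9 -0.2  0.7] M [-0.06 -0.06 -0.02] tooly [ 0.002 -0.    -1.   ] q [-0.13  0.41  1.78 -0.    0.94 -0.07]
shift m [-0.0001  0.0005 -0.0043] turn [0.0003 0.002  0.0011]
```

```bash
python3 -m pendant '[[0,0,0.01,0,0,0,0.035],[0,0,0.03,0,0,0,0.035],[0,0,0.06,0,0,0,0.035],[-0.01,-0.03,0.08,0,0,0,0.035],[-0.025,-0.065,0.09,0,0,0,0.035]]' 30;python3 -m pendant '[[-0.02,-0.05,0,0,0,0,0.035],[-0.04,-0.1,0,0,0,0,0.035],[-0.06,-0.15,0,0,0,0,0.035],[-0.075,-0.195,0,0,0,0,0.035],[-0.08,-0.215,0,0,0,0,0.035]]'; python3 -m pendant '[[0,0,-0.02,0,0,0,0.035],[0,0,-0.03,0,0,0,0.035],[0,0,-0.03,0,0,0,0.035]]'; python3 st.py 557.3 -344.6 70 -3.46; python3 - <<'E'
from h import *
shot('top','t16'); im=cv2.imread('pics/t16.png'); cv2.imwrite('pics/t16c.png',cv2.resize(im[170:310,300:440],None,fx=4,fy=4,interpolation=cv2.INTER_CUBIC))
shot('wrist','w16')
E
```

```text
time: 24.28
tcp_pos: [638.4, -129.9, 159.5]
tool_rot: [-0.486, 0.484, -0.513, 0.516]
wrist_force: [0.5, -0.2, -2.5]
finger_gap: 0.491
time: 24.9
tcp_pos: [556.2, -347.1, 157.4]
tool_rot: [-0.484, 0.483, -0.515, 0.517]
wrist_force: [-0.2, 0.8, -1.7]
finger_gap: 0.491
time: 25.28
tcp_pos: [556.2, -341.9, 123.3]
tool_rot: [0.485, -0.485, 0.516, -0.513]
wrist_force: [-0.3, 0.1, -1.7]
finger_gap: 0.496
t 25.27 tcp [ 556.2 -341.9  123.3] jaw -3.41 gap 43.7 F [-0.3  0.1 -1.7] M [-0.08 -0.09  0.02] tooly [-0.003  0.003 -1.   ] q [-0.59  0.33  1.77  0.    1.04 -0.53]
shift m [ 0.0011 -0.0027 -0.0533] turn [-0.0028 -0.0026 -0.0008]
```

View pics/t16c.png

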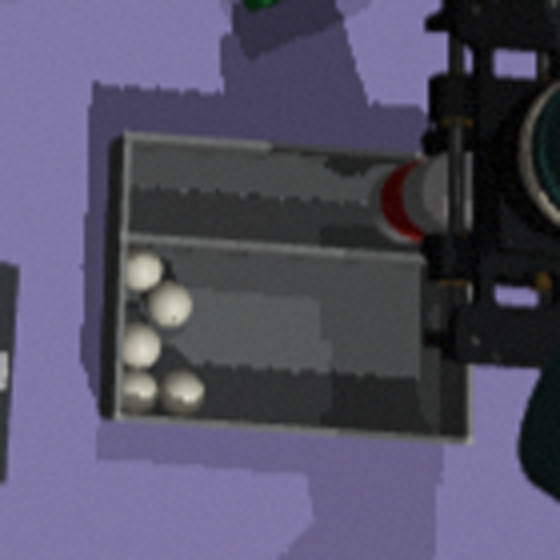

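View pics/w16.png

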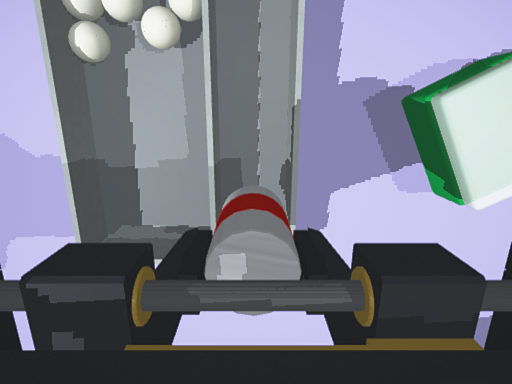

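```bash
python3 -m pendant '[[0.0005,-0.001,-0.015,0,0,0,0.035],[0.001,-0.002,-0.03,0,0,0,0.035],[0.001,-0.002,-0.042,0,0,0,0.035],[0.001,-0.002,-0.048,0,0,0,0.035],[0.001,-0.002,-0.048,0,0,0,0.035]]'; python3 st.py 557.3 -344.6 70 -3.46
```

```text
time: 26.0
tcp_pos: [557.5, -346.3, 76.9]
tool_rot: [0.484, -0.484, 0.515, -0.515]
wrist_force: [-0.6, 0.2, -1.6]
finger_gap: 0.494
t 26.00 tcp [ 557.5 -346.3   76.9] jaw -3.53 gap 43.5 F [-0.6  0.2 -1.6] M [-0.01 -0.03 -0.04] tooly [-0.     0.001 -1.   ] q [-0.59  0.39  1.8   0.    0.96 -0.53]
shift m [-0.0002  0.0017 -0.0069] turn [-0.0007 -0.0001  0.0012]
```

```bash
python3 -m pendant '[[0,0,-0.003,0,0,0,0.035],[0,0,-0.005,0,0,0,0.035],[0,0,-0.005,0,0,0,0.035]]'; python3 -m pendant '[[0,0,-0.0015,0,0,0,0.035],[0,0,-0.0015,0,0,0,0.035]]';python3 st.py 557.3 -344.6 70 -3.46
```

```text
time: 26.38
tcp_pos: [558.0, -346.5, 72.9]
tool_rot: [-0.485, 0.484, -0.515, 0.516]
wrist_force: [-1.1, 0.0, -1.4]
finger_gap: 0.494
time: 26.62
tcp_pos: [557.9, -346.4, 71.3]
tool_rot: [-0.485, 0.484, -0.515, 0.515]
wrist_force: [0.6, 0.5, -1.3]
finger_gap: 0.489
t 26.62 tcp [ 557.9 -346.4   71.3] jaw -3.52 gap 43.1 F [ 0.6  0.5 -1.3] M [-0.06 -0.09 -0.02] tooly [ 0.001 -0.    -1.   ] q [-0.59  0.4   1.8   0.    0.95 -0.53]
shift m [-0.0006  0.0018 -0.0013] turn [0.0001 0.001  0.0011]
```

```bash
python3 -m pendant '[[0,0,-0.001,0,0,0,0.035],[0,0,-0.001,0,0,0,0.035]]'; python3 -m pendant '[[0,0,-0.001,0,0,0,0.035],[0,0,-0.001,0,0,0,0.035]]';python3 st.py 557.3 -344.6 70 -3.46
```

```text
time: 26.88
tcp_pos: [558.0, -346.5, 70.3]
tool_rot: [-0.485, 0.484, -0.515, 0.515]
wrist_force: [-0.1, -0.3, -1.7]
finger_gap: 0.489
time: 27.12
tcp_pos: [558.1, -346.6, 70.2]
tool_rot: [-0.485, 0.484, -0.515, 0.516]
wrist_force: [-2.1, 1.1, 5.0]
finger_gap: 0.494
t 27.12 tcp [ 558.1 -346.6   70.2] jaw -3.52 gap 43.5 F [-2.1  1.1  5. ] M [0.14 0.46 0.03] tooly [ 0.001 -0.    -1.   ] q [-0.59  0.4   1.8   0.    0.94 -0.53]
shift m [-0.0008  0.002  -0.0002] turn [0.0004 0.0013 0.001 ]
```

```bash
python3 -m pendant '[[0,0,0,0,0,0,0.045],[0,0,0,0,0,0,0.05],[0,0,0,0,0,0,0.06],[0,0,0,0,0,0,0.062],[0,0,0,0,0,0,0.062]]'; python3 -m pendant '[[0,0,0.03,0,0,0,0.062],[0,0,0.07,0,0,0,0.07],[0,0,0.11,0,0,0,0.08],[0.01,0.05,0.12,0,0,0,0.085],[0.02,0.11,0.12,0,0,0,0.085]]'; python3 - <<'E'
from h import *
shot('top','t17')
import lane
lane.objs('pics/t17.npz',[("jw",(155,195,165,215),80),("ja",(192,225,150,195),82)])
E
python3 st.py
```

```text
time: 27.75
tcp_pos: [557.9, -346.5, 69.2]
tool_rot: [-0.485, 0.484, -0.515, 0.515]
wrist_force: [0.5, -0.1, -0.4]
finger_gap: 0.702
time: 28.38
tcp_pos: [579.2, -236.8, 191.6]
tool_rot: [-0.485, 0.483, -0.514, 0.518]
wrist_force: [1.1, -0.1, -0.1]
finger_gap: 0.968
jw 239 ((615.8959350585938, 181.28643798828125), 20.414316177368164) [615.47 181.67  80.  ]
ja 282 ((670.7779541015625, 110.14234924316406), 22.322765350341797) [671.19 110.    82.  ]
t 28.43 tcp [ 579.3 -228.8  190.3] jaw -3.46 gap 85.1 F [-1.2  4.4  0.1] M [ 0.09 -0.04  0.01] tooly [ 0.003  0.005 -1.   ] q [-0.42  0.22  1.79  0.01  1.13 -0.36]
```

View pics/t17.png

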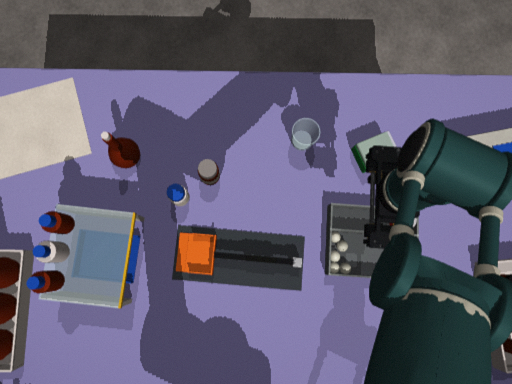

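```bash
python3 -m pendant '[[0.015,0.055,0,0,0,0,0.085],[0.03,0.11,0,0,0,0,0.085],[0.045,0.165,0,0,0,0,0.085],[0.06,0.22,0,0,0,0,0.085],[0.075,0.275,0,0,0,0,0.085]]'; python3 -m pendant '[[0.013,0.05,0,0,0,0,0.085],[0.017,0.067,-0.02,0,0,0,0.085],[0.017,0.067,-0.05,0,0,0,0.085],[0.017,0.067,-0.07,0,0,0,0.085],[0.017,0.067,-0.07,0,0,0,0.085]]';python3 -m pendant '[[0,0,0,0,0,0,0.085],[0,0,0,0,0,0,0.085]]'; python3 st.py 671 110 64 -3.46
```

```text
time: 29.05
tcp_pos: [653.2, 40.2, 189.3]
tool_rot: [-0.485, 0.484, -0.515, 0.515]
wrist_force: [0.6, 0.0, 0.3]
finger_gap: 0.962
time: 29.68
tcp_pos: [667.8, 104.3, 116.1]
tool_rot: [0.483, -0.486, 0.516, -0.515]
wrist_force: [0.9, 0.1, 0.9]
finger_gap: 0.966
time: 29.92
tcp_pos: [671.1, 105.1, 121.0]
tool_rot: [-0.485, 0.483, -0.514, 0.516]
wrist_force: [-1.0, -0.5, -0.0]
finger_gap: 0.964
t 29.93 tcp [671.1 105.1 121. ] jaw -3.56 gap 85.0 F [-1.  -0.5 -0. ] M [-0.03 -0.07  0.01] tooly [ 0.004  0.    -1.   ] q [ 0.12  0.38  1.72 -0.    1.04  0.18]
shift m [-0.0001  0.0049 -0.057 ] turn [-0.0001  0.0038  0.0018]
```

```bash
python3 -m pendant '[[0,0.004,-0.02,0,0,0,0.085],[0,0.005,-0.04,0,0,0,0.085],[0,0.005,-0.056,0,0,0,0.085],[0,0.005,-0.056,0,0,0,0.085],[0,0.005,-0.056,0,0,0,0.085]]'; python3 st.py 671 110 64 -3.46; python3 -m pendant '[[0,0,0,0,0,0,0.07],[0,0,0,0,0,0,0.055],[0,0,0,0,0,0,0.04],[0,0,0,0,0,0,0.04],[0,0,0,0,0,0,0.04]]' 30; python3 st.py 671 110 64 -3.46
```

```text
time: 30.55
tcp_pos: [670.0, 110.5, 63.1]
tool_rot: [-0.485, 0.484, -0.515, 0.515]
wrist_force: [-0.3, 0.6, -0.2]
finger_gap: 0.965
t 30.55 tcp [670.  110.5  63.1] jaw -3.52 gap 85.0 F [-0.3  0.6 -0.2] M [-0.03 -0.1   0.02] tooly [ 0.001 -0.    -1.   ] q [ 0.13  0.44  1.75 -0.    0.95  0.19]
shift m [ 0.001  -0.0005  0.0009] turn [0.0002 0.0009 0.001 ]
time: 31.18
tcp_pos: [670.5, 110.5, 63.8]
tool_rot: [-0.485, 0.484, -0.515, 0.516]
wrist_force: [0.4, 0.0, 1.0]
finger_gap: 0.561
t 31.18 tcp [670.5 110.5  63.8] jaw -3.52 gap 49.4 F [0.4 0.  1. ] M [-0.04 -0.19 -0.02] tooly [ 0.002 -0.    -1.   ] q [ 0.13  0.44  1.75 -0.    0.95  0.19]
shift m [ 0.0005 -0.0005  0.0002] turn [0.0001 0.0023 0.0011]
```

```bash
python3 -m pendant '[[0,0,0.01,0,0,0,0.04],[0,0,0.03,0,0,0,0.04],[0,0,0.06,0,0,0,0.04],[-0.005,-0.02,0.09,0,0,0,0.04],[-0.015,-0.06,0.1,0,0,0,0.04]]' 35;python3 -m pendant '[[-0.015,-0.05,0,0,0,0,0.04],[-0.03,-0.105,0,0,0,0,0.04],[-0.045,-0.16,0,0,0,0,0.04],[-0.06,-0.215,0,0,0,0,0.04],[-0.075,-0.265,0,0,0,0,0.04]]'; python3 -m pendant '[[-0.01,-0.035,0,0,0,0,0.04],[-0.0185,-0.06,0,0,0,0,0.04],[-0.0195,-0.068,-0.02,0,0,0.0015,0.04],[-0.0195,-0.068,-0.035,0,0,0.0015,0.04],[-0.0195,-0.068,-0.035,0,0,0.0015,0.04]]';python3 -m pendant '[[0,0,0,0,0,0,0.04],[0,0,0,0,0,0,0.04]]'; python3 st.py 561 -282.7 67.8 -3.46; python3 - <<'E'
from h import *
shot('top','t18'); im=cv2.imread('pics/t18.png'); cv2.imwrite('pics/t18c.png',cv2.resize(im[170:310,300:440],None,fx=4,fy=4,interpolation=cv2.INTER_CUBIC))
shot('wrist','w18')
E
```

```text
time: 31.8
tcp_pos: [657.0, 51.3, 167.9]
tool_rot: [-0.487, 0.483, -0.513, 0.516]
wrist_force: [-0.4, -0.4, -1.6]
finger_gap: 0.554
time: 32.42
tcp_pos: [579.5, -216.4, 165.0]
tool_rot: [-0.485, 0.484, -0.514, 0.516]
wrist_force: [0.1, 0.1, -2.1]
finger_gap: 0.561
time: 33.05
tcp_pos: [558.9, -280.4, 125.3]
tool_rot: [0.485, -0.485, 0.516, -0.513]
wrist_force: [0.1, -0.9, -2.2]
finger_gap: 0.553
time: 33.3
tcp_pos: [561.2, -282.0, 128.9]
tool_rot: [-0.485, 0.485, -0.514, 0.515]
wrist_force: [-0.4, -0.0, -1.2]
finger_gap: 0.558
t 33.30 tcp [ 561.2 -282.   128.9] jaw -3.37 gap 49.2 F [-0.4 -0.  -1.2] M [-0.01 -0.12  0.04] tooly [ 0.002 -0.001 -1.   ] q [-0.51  0.28  1.83  0.    1.03 -0.45]
shift m [-0.0002 -0.0007 -0.0611] turn [ 0.0006  0.002  -0.0015]
```

View pics/t18c.png

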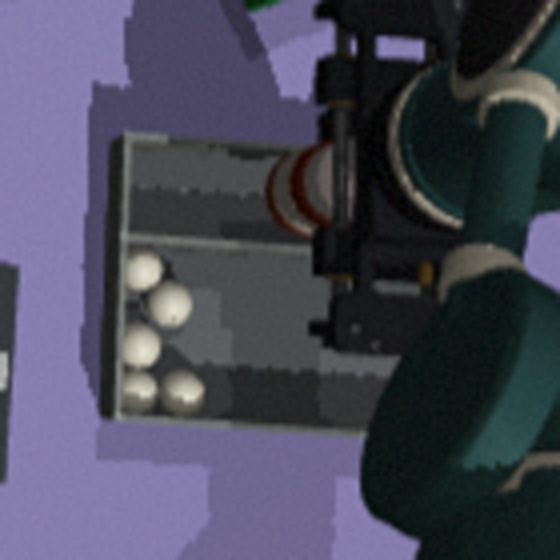

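View pics/w18.png

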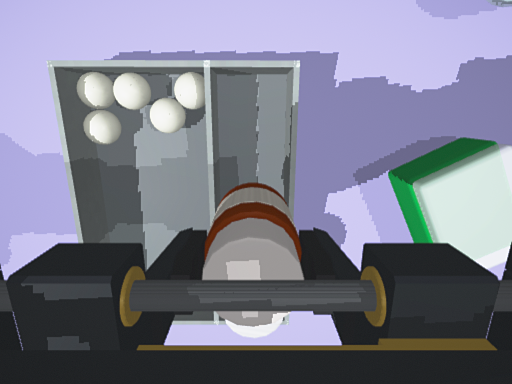

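```bash
python3 -m pendant '[[0,0,-0.015,0,0,0,0.04],[0,0,-0.03,0,0,0,0.04],[0,0,-0.043,0,0,0,0.04],[0,0,-0.052,0,0,0,0.04],[0,0,-0.056,0,0,0,0.04]]'; python3 -m pendant '[[0,0,0,0,0,0,0.04],[0,0,0,0,0,0,0.04]]'; python3 st.py 561 -282.7 67.8 -3.46
```

```text
time: 34.02
tcp_pos: [560.0, -282.3, 71.1]
tool_rot: [0.485, -0.485, 0.515, -0.515]
wrist_force: [0.8, -0.0, -2.1]
finger_gap: 0.558
time: 34.28
tcp_pos: [560.9, -282.7, 72.9]
tool_rot: [-0.485, 0.484, -0.514, 0.515]
wrist_force: [-0.4, 0.5, -1.8]
finger_gap: 0.557
t 34.27 tcp [ 560.9 -282.7   72.9] jaw -3.44 gap 49.1 F [-0.4  0.5 -1.8] M [-0.01 -0.   -0.01] tooly [ 0.002 -0.001 -1.   ] q [-0.51  0.35  1.86  0.    0.93 -0.45]
shift m [ 0.0001  0.     -0.0051] turn [ 0.0007  0.0021 -0.0004]
```

```bash
python3 -m pendant '[[0,0,-0.002,0,0,0,0.04],[0,0,-0.004,0,0,0,0.04],[0,0,-0.004,0,0,0,0.04]]'; python3 -m pendant '[[0,0,-0.001,0,0,0,0.04],[0,0,-0.001,0,0,0,0.04]]'; python3 st.py 561 -282.7 67.8 -3.46; python3 -m pendant '[[0,0,-0.001,0,0,0,0.04],[0,0,-0.001,0,0,0,0.04]]'
```

```text
time: 34.65
tcp_pos: [560.3, -282.4, 68.2]
tool_rot: [-0.485, 0.485, -0.515, 0.515]
wrist_force: [-0.3, 0.6, -3.0]
finger_gap: 0.556
time: 34.9
tcp_pos: [560.6, -282.6, 67.8]
tool_rot: [-0.485, 0.485, -0.514, 0.515]
wrist_force: [-1.4, -0.0, 1.3]
finger_gap: 0.555
t 34.90 tcp [ 560.6 -282.6   67.8] jaw -3.43 gap 48.9 F [-1.4 -0.   1.3] M [ 0.07  0.23 -0.03] tooly [ 0.001 -0.    -1.   ] q [-0.51  0.35  1.87  0.    0.92 -0.45]
shift m [ 0.0004 -0.0001  0.    ] turn [ 0.0003  0.0012 -0.0005]
time: 35.15
tcp_pos: [560.6, -282.6, 67.7]
tool_rot: [-0.485, 0.485, -0.514, 0.515]
wrist_force: [-2.5, 1.5, 6.4]
finger_gap: 0.558
```

```bash
python3 -m pendant '[[0,0,0.0005,0,0,0,0.05],[0,0,0.001,0,0,0,0.056],[0,0,0.001,0,0,0,0.062],[0,0,0.001,0,0,0,0.066],[0,0,0.001,0,0,0,0.066]]'; python3 -m pendant '[[0,0,0.03,0,0,0,0.066],[0,0,0.07,0,0,0,0.07],[0,0,0.11,0,0,0,0.08],[0,-0.03,0.12,0,0,0,0.085],[0,-0.06,0.12,0,0,0,0.085]]'; python3 - <<'E'
from h import *
shot('top','t19')
import lane
lane.objs('pics/t19.npz',[("jw",(150,200,165,215),80)])
im=cv2.imread('pics/t19.png'); cv2.imwrite('pics/t19c.png',cv2.resize(im[110:310,150:440],None,fx=2.6,fy=2.6,interpolation=cv2.INTER_CUBIC))
E
python3 st.py 615.7 181.5 64 -3.46
```

```text
time: 35.78
tcp_pos: [560.4, -282.5, 67.2]
tool_rot: [-0.485, 0.485, -0.514, 0.515]
wrist_force: [0.1, 0.9, 0.4]
finger_gap: 0.751
time: 36.4
tcp_pos: [561.6, -343.5, 189.7]
tool_rot: [-0.486, 0.484, -0.513, 0.516]
wrist_force: [0.4, -0.7, 1.4]
finger_gap: 0.961
jw 239 ((615.1834716796875, 181.77635192871094), 20.239765167236328) [615.47 181.71  80.  ]
t 36.45 tcp [ 560.9 -347.1  188.8] jaw -3.48 gap 85.2 F [ 1.1 -2.  -0.2] M [-0.09 -0.11 -0.03] tooly [ 0.004 -0.005 -1.   ] q [-0.59  0.28  1.71 -0.    1.14 -0.53]
shift m [ 0.0548  0.5286 -0.1248] turn [0.0046 0.0037 0.0003]
```

View pics/t19c.png

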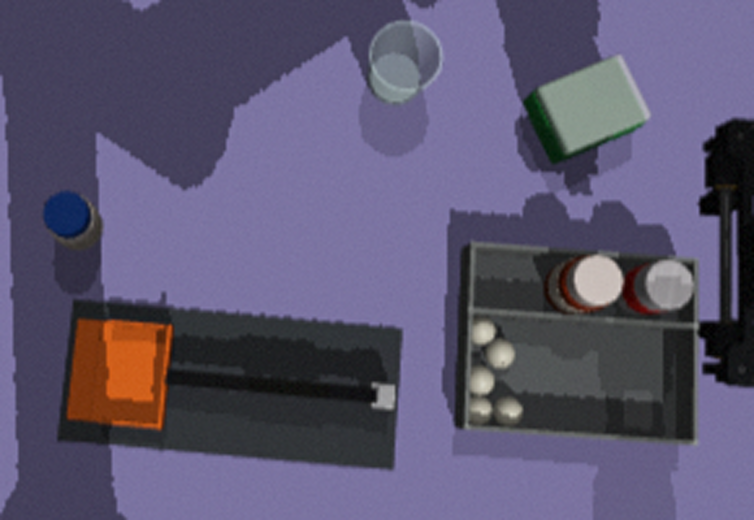

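```bash
python3 -m pendant '[[0.005,0.055,0,0,0,0,0.085],[0.01,0.11,0,0,0,0,0.085],[0.016,0.165,0,0,0,0,0.085],[0.022,0.22,0,0,0,0,0.085],[0.028,0.275,0,0,0,0,0.085]]'; python3 -m pendant '[[0.005,0.055,0,0,0,0,0.085],[0.01,0.11,0,0,0,0,0.085],[0.016,0.165,0,0,0,0,0.085],[0.022,0.21,0,0,0,0,0.085],[0.0265,0.248,0,0,0,0,0.085]]';python3 -m pendant '[[0,0,-0.02,0,0,0,0.085],[0,0,-0.05,0,0,0,0.085],[0,0,-0.07,0,0,0,0.085],[0,0,-0.07,0,0,0,0.085],[0,0,-0.07,0,0,0,0.085]]'; python3 st.py 615.4 181.7 64 -3.46; python3 - <<'E'
from h import *
shot('wrist','w20')
E
```

```text
time: 37.08
tcp_pos: [588.3, -65.6, 187.2]
tool_rot: [-0.485, 0.484, -0.515, 0.515]
wrist_force: [0.7, 0.1, -0.3]
finger_gap: 0.963
time: 37.7
tcp_pos: [614.7, 182.7, 187.1]
tool_rot: [-0.485, 0.485, -0.514, 0.515]
wrist_force: [1.6, -0.4, -0.6]
finger_gap: 0.966
time: 38.33
tcp_pos: [615.5, 180.0, 117.8]
tool_rot: [-0.485, 0.484, -0.514, 0.515]
wrist_force: [-0.6, -0.7, 0.1]
finger_gap: 0.964
t 38.33 tcp [615.5 180.  117.8] jaw -3.48 gap 84.9 F [-0.6 -0.7  0.1] M [-0.07 -0.04 -0.03] tooly [ 0.002 -0.    -1.   ] q [ 0.25  0.32  1.81 -0.    1.01  0.31]
shift m [-0.0001  0.0017 -0.0538] turn [0.0001 0.0019 0.0003]
```

View pics/w20.png

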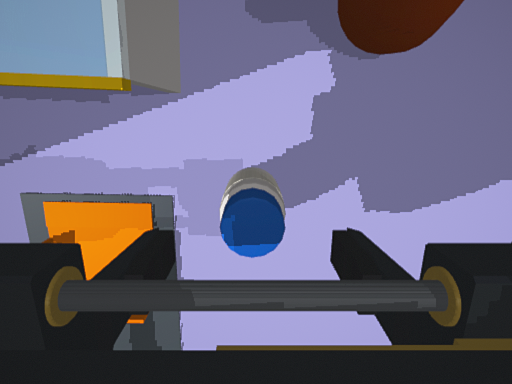

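```bash
python3 -m pendant '[[0,0.0015,-0.02,0,0,0,0.085],[0,0.0015,-0.04,0,0,0,0.085],[0,0.0015,-0.054,0,0,0,0.085],[0,0.0015,-0.054,0,0,0,0.085],[0,0.0015,-0.054,0,0,0,0.085]]'; python3 st.py 615.4 181.7 64 -3.46; python3 -m pendant '[[0,0,0,0,0,0,0.07],[0,0,0,0,0,0,0.055],[0,0,0,0,0,0,0.04],[0,0,0,0,0,0,0.035],[0,0,0,0,0,0,0.035]]' 30; python3 st.py 615.4 181.7 64 -3.46
```

```text
time: 39.0
tcp_pos: [615.1, 182.1, 63.2]
tool_rot: [-0.485, 0.485, -0.514, 0.515]
wrist_force: [-0.5, 0.3, -0.2]
finger_gap: 0.969
t 39.00 tcp [615.1 182.1  63.2] jaw -3.43 gap 85.3 F [-0.5  0.3 -0.2] M [-0.06 -0.06  0.01] tooly [ 0.001 -0.    -1.   ] q [ 0.25  0.38  1.84 -0.    0.92  0.31]
shift m [ 0.0003 -0.0004  0.0008] turn [ 0.0002  0.0011 -0.0005]
time: 39.62
tcp_pos: [615.1, 182.1, 63.5]
tool_rot: [-0.485, 0.484, -0.514, 0.515]
wrist_force: [0.0, -0.1, 0.1]
finger_gap: 0.512
t 39.62 tcp [615.1 182.1  63.5] jaw -3.43 gap 45.1 F [ 0.  -0.1  0.1] M [-0.03 -0.09  0.  ] tooly [ 0.001 -0.    -1.   ] q [ 0.25  0.38  1.84 -0.    0.92  0.31]
shift m [ 0.0003 -0.0004  0.0005] turn [ 0.0001  0.0015 -0.0005]
```

```bash
python3 -m pendant '[[0,0,0.01,0,0,0,0.035],[0,0,0.03,0,0,0,0.035],[0,0,0.06,0,0,0,0.035],[-0.002,-0.02,0.09,0,0,0,0.035],[-0.008,-0.06,0.1,0,0,0,0.035]]' 35;python3 -m pendant '[[-0.007,-0.05,0,0,0,0,0.035],[-0.014,-0.105,0,0,0,0,0.035],[-0.021,-0.16,0,0,0,0,0.035],[-0.028,-0.215,0,0,0,0,0.035],[-0.035,-0.27,0,0,0,0,0.035]]'; python3 -m pendant '[[-0.004,-0.04,0,0,0,0,0.035],[-0.0074,-0.065,0,0,0,0,0.035],[-0.0074,-0.073,-0.02,0,0,0,0.035],[-0.0074,-0.073,-0.035,0,0,0,0.035],[-0.0074,-0.073,-0.035,0,0,0,0.035]]';python3 -m pendant '[[0,0,0,0,0,0,0.035],[0,0,0,0,0,0,0.035]]'; python3 st.py 564.7 -220.8 67.5 -3.46; python3 - <<'E'
from h import *
shot('wrist','w21')
E
```

```text
time: 40.25
tcp_pos: [609.2, 122.9, 168.0]
tool_rot: [-0.488, 0.483, -0.513, 0.516]
wrist_force: [0.5, -0.6, -1.5]
finger_gap: 0.509
time: 40.88
tcp_pos: [572.1, -149.8, 165.3]
tool_rot: [-0.485, 0.484, -0.514, 0.516]
wrist_force: [0.9, 0.1, -1.0]
finger_gap: 0.511
time: 41.5
tcp_pos: [562.8, -219.1, 125.5]
tool_rot: [0.485, -0.485, 0.516, -0.513]
wrist_force: [-0.7, 0.2, -1.1]
finger_gap: 0.511
time: 41.75
tcp_pos: [565.2, -220.4, 128.9]
tool_rot: [-0.485, 0.485, -0.514, 0.515]
wrist_force: [-0.6, -0.0, -1.1]
finger_gap: 0.512
t 41.75 tcp [ 565.2 -220.4  128.9] jaw -3.37 gap 45.1 F [-0.6 -0.  -1.1] M [-0.02 -0.03 -0.01] tooly [ 0.002 -0.001 -1.   ] q [-0.41  0.25  1.88  0.    1.02 -0.35]
shift m [-0.0005 -0.0004 -0.0614] turn [ 0.0005  0.002  -0.0015]
```

View pics/w21.png

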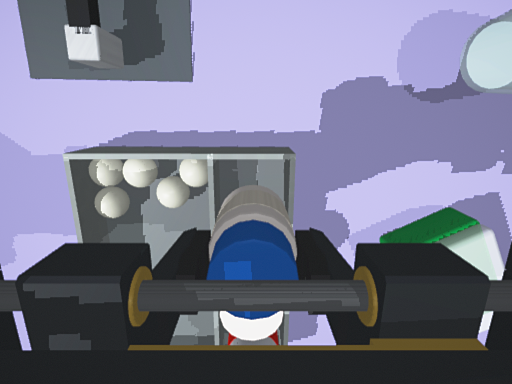

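```bash
python3 -m pendant '[[0,0,-0.015,0,0,0,0.035],[0,0,-0.03,0,0,0,0.035],[0,0,-0.043,0,0,0,0.035],[0,0,-0.052,0,0,0,0.035],[0,0,-0.056,0,0,0,0.035]]'; python3 -m pendant '[[0,0,-0.002,0,0,0,0.035],[0,0,-0.004,0,0,0,0.035],[0,0,-0.004,0,0,0,0.035]]'; python3 -m pendant '[[0,0,-0.001,0,0,0,0.035],[0,0,-0.001,0,0,0,0.035]]'; python3 st.py 564.7 -220.8 67.5 -3.46
```

```text
time: 42.42
tcp_pos: [564.0, -220.8, 71.1]
tool_rot: [0.485, -0.485, 0.515, -0.515]
wrist_force: [0.1, -1.3, -1.6]
finger_gap: 0.511
time: 42.8
tcp_pos: [564.7, -221.1, 68.6]
tool_rot: [-0.485, 0.484, -0.514, 0.515]
wrist_force: [0.3, 0.4, -1.0]
finger_gap: 0.511
time: 43.05
tcp_pos: [564.7, -221.1, 67.5]
tool_rot: [-0.485, 0.484, -0.514, 0.515]
wrist_force: [0.2, 1.0, -2.1]
finger_gap: 0.51
t 43.05 tcp [ 564.7 -221.1   67.5] jaw -3.44 gap 45.0 F [ 0.2  1.  -2.1] M [-0.06 -0.13 -0.01] tooly [ 0.002 -0.    -1.   ] q [-0.41  0.32  1.92  0.    0.91 -0.35]
shift m [-0.      0.0003 -0.    ] turn [ 0.0004  0.0016 -0.0004]
```

```bash
python3 -m pendant '[[0,0,-0.001,0,0,0,0.035],[0,0,-0.001,0,0,0,0.035]]'; python3 st.py; python3 -m pendant '[[0,0,0.0005,0,0,0,0.048],[0,0,0.001,0,0,0,0.054],[0,0,0.001,0,0,0,0.06],[0,0,0.001,0,0,0,0.064],[0,0,0.001,0,0,0,0.064]]'; python3 -m pendant '[[0,0,0.03,0,0,0,0.064],[0,0,0.07,0,0,0,0.07],[0,0,0.12,0,0,0,0.08],[0,0.05,0.15,0,0,0,0.085],[0.02,0.11,0.16,0,0,0,0.085]]'; python3 -m pendant '[[0,0.05,0,0,0,0,0.085],[0,0.1,0,0,0,0,0.085],[0,0.15,0,0,0,0,0.085],[0,0.2,0,0,0,0,0.085],[0,0.2,0,0,0,0,0.085]]'; python3 - <<'E'
from h import *
shot('top','t22'); shot('scene','s22')
import lane
lane.objs('pics/t22.npz',[("jw",(320,362,200,240),84),("ja",(350,390,200,240),86),("tin",(380,420,200,240),82)])
im=cv2.imread('pics/t22.png'); cv2.imwrite('pics/t22c.png',cv2.resize(im[170:310,300:440],None,fx=4,fy=4,interpolation=cv2.INTER_CUBIC))
im=cv2.imread('pics/s22.png'); cv2.imwrite('pics/s22c.png',cv2.resize(im,None,fx=1.5,fy=1.5,interpolation=cv2.INTER_CUBIC))
E
```

```text
time: 43.3
tcp_pos: [564.9, -221.1, 67.4]
tool_rot: [-0.485, 0.484, -0.514, 0.515]
wrist_force: [-1.0, 1.6, 5.4]
finger_gap: 0.512
t 43.30 tcp [ 564.9 -221.1   67.4] jaw -3.44 gap 45.1 F [-1.   1.6  5.4] M [ 0.16  0.41 -0.05] tooly [ 0.002 -0.    -1.   ] q [-0.41  0.32  1.92  0.    0.91 -0.35]
time: 43.92
tcp_pos: [564.5, -221.0, 67.2]
tool_rot: [-0.485, 0.485, -0.514, 0.515]
wrist_force: [0.1, -0.3, 0.5]
finger_gap: 0.724
time: 44.55
tcp_pos: [585.0, -112.7, 230.4]
tool_rot: [-0.485, 0.483, -0.514, 0.517]
wrist_force: [0.9, 0.9, -0.2]
finger_gap: 0.965
time: 45.18
tcp_pos: [583.7, 90.7, 227.0]
tool_rot: [-0.486, 0.486, -0.514, 0.514]
wrist_force: [-0.3, -0.1, 0.3]
finger_gap: 0.965
jw 244 ((565.535400390625, -219.4229278564453), 20.378662109375) [ 565.22 -219.59   84.  ]
ja 302 ((561.1403198242188, -280.8328857421875), 22.810501098632812) [ 561.06 -281.2    86.  ]
tin 297 ((557.9982299804688, -344.09442138671875), 22.792104721069336) [ 558.18 -344.41   82.  ]
```

View pics/t22c.png

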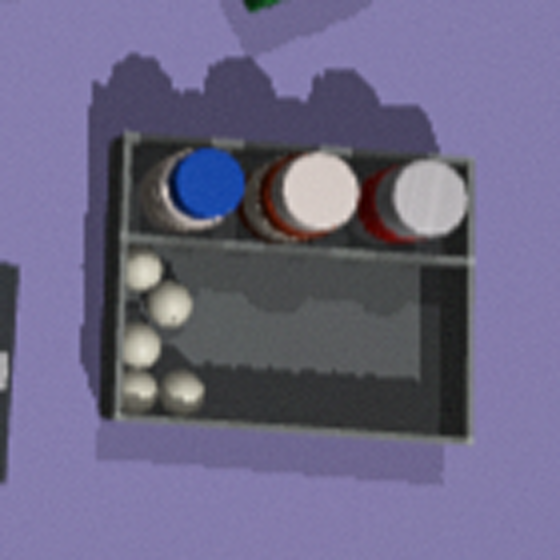

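View pics/s22c.png

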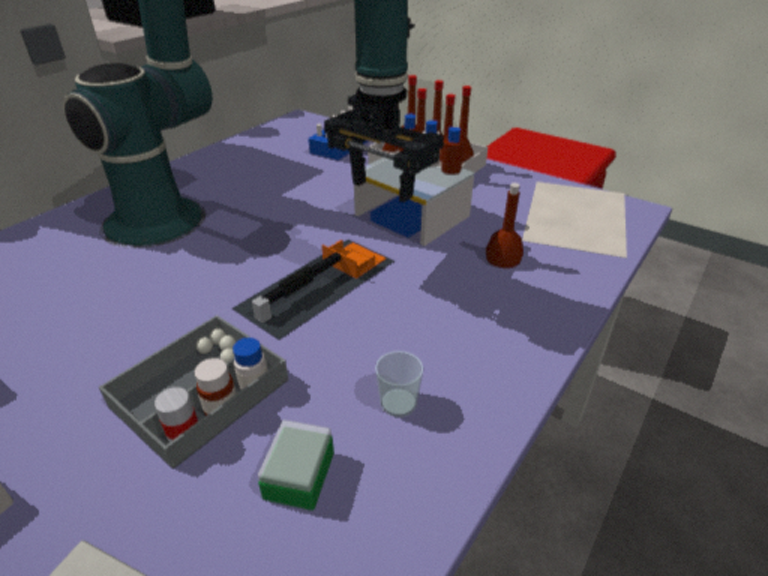

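```bash
python3 - <<'E'
from h import *
np.set_printoptions(precision=1,suppress=True)
c=cam('top')
def bb(f,b):
    z=np.load(f);d=z['d'];W=cloud(c,d);m=np.zeros(d.shape,np.uint8);m[b[2]:b[3],b[0]:b[1]]=1;m&=((W[...,2]>15)&(d>0)).astype(np.uint8)
    n,l,s,_=cv2.connectedComponentsWithStats(m);k=1+np.argmax(s[1:,4]);return W[l==k].mean(0)
for nm,b in (("flask",(85,145,120,170)),("beaker",(288,325,115,152)),("tipbox",(350,402,130,172))): print(nm,bb('pics/top0.npz',b),bb('pics/t19.npz',b))
z=np.load('pics/t19.npz');im=z['im'];d=z['d'];W=cloud(c,d)
g=cv2.GaussianBlur(im,(0,0),.8).astype(float); m=(g[...,0]-g[...,2]>70); m[:215]=0;m[300:]=0;m[:,:160]=0;m[:,250:]=0
v,u=np.nonzero(m&(W[...,2]<15)); P=ray(c,np.stack([u,v],-1),4)[:,:2]; 
M=np.array([469.4,35.7]);a=np.radians(85.55-90);R=np.array([[np.cos(a),np.sin(a)],[-np.sin(a),np.cos(a)]])
L=(P-M)@R.T; print('blade floor mat-local',np.percentile(L,[1,99],axis=0))
t=np.zeros(d.shape,bool);t[250:275,285:312]=1;t&=(W[...,2]>33)&(W[...,2]<50)&(d>0);hs=im.min(-1)>110;v,u=np.nonzero(t&hs);L=(ray(c,np.stack([u,v],-1),42)[:,:2]-M)@R.T;print('tail local',len(L),np.percentile(L,[1,99],axis=0))
E
```

```text
flask [714.  312.1  69.6] [714.  312.1  69.7]
beaker [ 769.9 -122.    52.5] [ 770.1 -122.1   52.6]
tipbox [ 724.8 -291.1   51.3] [ 724.8 -291.    51.5]
blade floor mat-local [[-43.9  65.1]
 [ 45.  146.6]]
tail local 68 [[  -9.3 -145.8]
 [  10.3 -127. ]]
```

```bash
python3 - <<'E'
from rig import bot
print(bot.get_obs()['time'],bot.get_obs()['qd'].round(3)); print(bot.hand_in())
E
```

```text
45.275 [-0.031 -0.002  0.003  0.     0.     0.   ]
the job is handed in; nothing more can be done
None
```

The job is done and handed in at 45 s of the 192 s allowed.

- **Balls:** I gathered all five white balls with the scoop in one pass and tipped them into the box's wide compartment. They rolled out before the 20° tilt was complete, earlier than the roughly 30° given. The last picture shows all five in the compartment and the tray empty. The shelf was not struck and the gripper touched no ball, going by the force readings and pictures.
- **Scoop:** It lies flat on its mat and within it. The blade's lip and the tail end each measured about 8 mm inside the mat's ends.
- **Containers:** Only the tin, amber jar and white jar were present; there was no carton. They stand upright in a row in the narrow lane, centred in its width to about 1 mm in the top view. The white jar was knocked about 3 cm aside during the run, so I measured it again before picking it up.
- **Left alone:** The flask, beaker and tip box measured within 0.2 mm of their first positions; I took that check just before the last container was moved, and the final picture shows nothing different.

None of the final checks failed. The highest wrist force I read was about 19 N, when the scoop blade was lowered onto the tray floor.

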